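Right the toppled consolidant bottle and put it back on the low reagent shelf

TASK

The square amber bottle of consolidant has been knocked over and lies against the edge of the cardboard specimen tray. Stand it upright back in its place on the low shelf, on the red drip mat: pushed back until it touches the rear rail, square to it, with its label to the front. Set it down gently without dropping or forcing it, and do not disturb the round bottle and the glue jar on the shelf, the fossil vertebra in the tray or the rotary tool.

Things in the scene. Friction and masses are not known exactly. Their poses are not given: they have to be found in the camera images.
- bottle: the toppled bottle (loose, 0.12 to 0.21 kg): amber, square, 50 x 50 mm, flat sides 78 mm tall, round white cap 32 mm across from 88 to 106 mm above the base. Origin: centre of its base; own z runs from base to cap, own x out of the label face. It lies label up, one base edge on the bench, its lower side on the tray's wall 66 mm from the base: axis sloping 30 degrees up to the cap
- bottle_label (a point): middle of the white and blue label: on the bottle's own +x face, 25 mm from its axis, 40 mm above its base
- shelf: low plywood shelf on the bench (fixed), 410 mm wide (own y), open at its front (own -x, towards the robot) and between the boards at the back; aluminium uprights only at the rear corners (x over 46 mm, y = +-198 mm). Origin: on the bench, mid-width. Base board's top at z = 20 mm, from x = -45 to +66 mm; tubs on the top board reach z = 282 mm
- shelf_lip (a point): mid-width, on top of the front lip (a bar 8 mm thick, top 12 mm above the base board) at its inner edge: shelf x = -37, z = 32 mm. A bottle has to be lifted over the lip
- rear_rail: the shelf's rear rail (fixed): wooden bar 410 mm long (own y), 10 mm thick, standing 25 mm high on the base board and turned like the shelf. Origin: centre of its underside, at shelf x = 40, z = 20 mm; its upright front face is at own x = -5 mm, so the square bottle touching it has its axis 30 mm in front of this origin (shelf x = +10 mm)
- shelf_overhang (a point): mid-width, lower front edge of the overhead board: shelf x = -8, z = 220 mm. The board (16 mm thick) covers everything behind this edge to x = +66 mm, over the whole width, 200 mm above the base board
- drip_mat: flat red rubber mat, 56 (own x) x 90 (own y) x 3 mm, fixed on the base board against the rail and turned like the shelf: the bottle's place, one of three places about 135 mm apart along the shelf. Origin: centre of its underside, at shelf x = 7, z = 20 mm; its top is 23 mm above the bench
- specimen_tray: low cardboard tray (fixed), 130 (own x) x 200 (own y) mm, walls 4 mm thick and 33 mm high. Origin: centre of its underside, on the bench. The bottle leans on its +x wall, base on the bench outside, cap over the tray towards own -x
- round_bottle: white round bottle with a black cap, standing on the shelf in another place (loose): 50 mm across, 125 mm tall; leave alone. Origin: centre of its base
- glue_jar: clear round jar with a blue lid, standing on the shelf in another place (loose): 54 mm across, 85 mm tall; leave alone. Origin: centre of its base
- vertebra: brown fossil vertebra lying in the tray (loose), about 50 x 38 x 20 mm; leave alone. Origin: under the middle of its round part
- rotary_tool: grey and black rotary tool lying on the bench (loose), 215 mm long along own x, 48 mm thick; leave alone. Origin: on the bench under its middle
There are look-alikes about, which are no part of the job. What is shaped like the bottle but green, purple or yellow is not meant.

How it is judged:
By the outcome, as a careful person would: the job done as asked, in the order asked, and still so for the second after the job is handed in, with the robot touching nothing.
It also fails if it takes over 64 s, if anything falls off the work surface, if the arm or the gripper's body presses on something with over 40 N, if the wrist force passes 120 N, or if a joint passes its speed limit or range.

ROBOT

A 6-joint arm with a two-finger parallel gripper is mounted at the origin on the work surface. World frame = base frame: x ahead of the robot, y to its left, z up, the work surface at z = 0. Lengths are in m, angles in degrees, forces in N, time in s.
With the tool pointing down it reaches from about 0.375 to 0.9 m from the base axis. Payload 3.1 kg.
Tool frame: the origin (TCP) lies on the centre line of the jaws, within the pads' length; the fingertips stand 19 mm ahead of it and the grasp point (between the pads) is the TCP (tips_ahead is the distance from the TCP to the fingertips, in m); z points along the fingers, y is the line along which they close (so a half turn about z gives the same grasp; the last joint's range is limited). The gripper opens to 87 mm and grips with 3 to 60 N. Pads are 19 mm wide; open, the fingers measure 117 mm over their backs; the gripper's body (75 mm by 190 mm) begins 51 mm behind the grasp point.
Start: joints at [56.694, 30.224, 82.088, -0, 67.689, -10.227], TCP at [0.245, 0.575, 0.22] pointing down, gripper open.
Joint ranges: [-176.69, 176.69], [-43.24, 126.21], [12.49, 139.97], [-82, 262], [0, 151.66], [-163.58, 163.58]. Speed limits (degrees/s): [159.86, 159.86, 180, 180, 180, 180].

INTERFACE

Orientations are given as a 3x3 rotation matrix whose columns are the frame's x, y, z axes.
In Python, from rig import read_state, capture, hand_in, trace, landmark_of, tips_ahead gives the robot as it stands.
- The arm moves only by the shell command python3 -m jog 'ROWS'. ROWS is JSON, a list of rows, each an object of numbers: "tx", "ty", "tz": the shift along the tool's x, y, z in cm; "roll": the turn about the tool's z in rad; "jaw": the opening, from 0 (shut) to 1 (fully open). A call has 1 to 8 rows; each row shifts and turns the commanded pose from where the row before left it, along the tool's axes as they then stand; what a row does not reach is not made up. A row lasts 1/10 s, in which the tool goes at most 50 mm and 8.59 degrees, less where a joint would pass 70% of its speed; a pose out of reach is approached as far as the arm can. A call with a gripper value outside its range is refused whole. The fingers move at their own pace and stop on an object; the grip force is fixed at half the most. Time passes only in rows, so rows that do not move let the fingers close. It gives the time, the measured TCP pose, the force, the opening and the grip force at its end, in the units of the state.
- read_state(): the state, without advancing time (a new reading comes with each control period).
- capture(name): name is "scene" or "top"; returns a dict with "img" (400x640x3 uint8, red, green, blue), "vertical_fov" (degrees; the focal length in pixels is half the picture's height over the tangent of half this angle, whatever the lens; pixels are square), "cx", "cy" (the principal point, pixels), "cam_to_world" (4x4, takes a point from camera to world coordinates). Camera axes: x right, y up, looking along -z (the intrinsics and any distortion apply to the point x, -y, -z); pixel columns grow to the right and rows downward; lengths in m; the calibration is good to about 2 mm. A picture is of the moment at which its call begins. There is no depth.
- hand_in(): hands the job in; it is judged then, once.
Trained networks look in the newest picture that a camera, given by its name, has taken for a name from the list of things; names that differ only in an ending like _2 or _b are one class to them, and where a whole thing is asked for, a point or a joint stands for the part that bears it (a point fixed in the world has none). Each returns a list of dicts, best first, with "p" (0 to 1); they miss things now and then, are a little off and sometimes report something else, mostly with a low value. They report only what shows in the picture. A call takes as long as a camera call. They do not tell look-alikes from the thing itself.
- trace(camera, thing): "pixels" (400x640 bool, what is visible of it) and "bbox" ([left, top, width, height] in pixels, round what is visible of it).
- landmark_of(camera, thing): "point" ([row, column] in pixels: a listed point, or the origin of a listed thing).
The state is a dict: "time_s": time; "joint_positions": joint angles; "qvel": joint speeds; "tau": joint torques, N m; "position": TCP position; "tcp_rot": TCP orientation; "force": force on the tool from outside, world axes, zero at the start; "moment": the same for the moment, N m; "opening": opening from 0.0 (shut) to 1.0 (fully open); "grasp_force": force on a finger pad.
Only numpy, scipy, OpenCV 4.12 (cv2) and the standard library are available. Lean on these libraries where they do the work, as an engineer would, in place of code of your own. Each camera call takes 0.05 s, during which the arm holds its last target. There are 200 camera calls.

## Working session

There is one attempt and no reset: what is moved stays moved. The work goes in short steps, Python scripts to look and compute and a shell command to move; the robot and the scene stay as the last step left them, time stands still between calls to the robot, and variables do not carry over. Pictures are saved under pics/ and viewed, at most 10 in all, crops included, and the job is handed in when it is done.

```bash
mkdir -p pics; ls
cat > h.py <<'E'
import numpy as np, cv2
from rig import *
def save(n,f):
    c=capture(n); cv2.imwrite(f,c['img'][:,:,::-1]); return c
E
python3 - <<'E'
from h import *
for n in('scene','top'):
    c=save(n,f'pics/{n}0.png'); print(n,{k:v for k,v in c.items() if k!='img'})
    for t in ['bottle','bottle_label','shelf','shelf_lip','rear_rail','shelf_overhang','drip_mat','specimen_tray','round_bottle','glue_jar','vertebra','rotary_tool']:
        l=[(np.round(d['point'],1).tolist(),round(d['p'],2)) for d in landmark_of(n,t)]
        b=[(np.round(d['bbox']).tolist(),round(d['p'],2)) for d in trace(n,t)] if t in('bottle','drip_mat') else ''
        print(t,l,b)
print(read_state())
E
```

```text
pics
scene {'vertical_fov': 50.55130171488279, 'cx': 322.21114946391464, 'cy': 203.41052110172222, 'cam_to_world': array([[-0.60121539, -0.63991424,  0.4785915 ,  1.14854085],
       [ 0.79903074, -0.48853134,  0.35055244,  0.35321804],
       [ 0.00948344,  0.59316684,  0.8050237 ,  1.21237086],
       [ 0.        ,  0.        ,  0.        ,  1.        ]])}
bottle [([147.3, 267.0], 0.93), ([254.6, 271.4], 0.88), ([185.8, 314.0], 0.68), ([280.6, 362.6], 0.63), ([211.5, 242.9], 0.61), ([199.8, 284.4], 0.6)] [([239.0, 247.0, 33.0, 24.0], 0.95), ([241.0, 204.0, 35.0, 24.0], 0.72), ([267.0, 141.0, 26.0, 18.0], 0.56), ([299.0, 210.0, 142.0, 131.0], 0.31)]
bottle_label [([264.0, 258.2], 0.96), ([147.1, 279.5], 0.94), ([213.8, 258.6], 0.89), ([191.2, 291.4], 0.84), ([248.4, 369.8], 0.54)] 
shelf [([282.1, 362.4], 0.8)] 
shelf_lip [([268.7, 373.6], 0.96)] 
rear_rail [([291.3, 357.0], 0.87)] 
shelf_overhang [([248.4, 369.4], 0.94)] 
drip_mat [([259.8, 325.8], 0.61)] [([313.0, 247.0, 30.0, 27.0], 0.87), ([329.0, 181.0, 6.0, 10.0], 0.41)]
specimen_tray [([186.3, 313.5], 0.81), ([283.3, 364.4], 
[... 1428 characters left out ...]
.01016075e-03,
        6.76896511e+01, -1.02275136e+01]), 'qvel': array([-0.02529045, -0.00719395, -0.0239529 ,  0.0970761 , -0.03161766,
       -0.03800457]), 'tau': array([-3.32785485e-04, -4.40011775e+01, -1.76979142e+01,  6.33598398e-02,
        5.05167490e-02, -1.05853707e-05]), 'position': array([0.24495389, 0.57497508, 0.21975143]), 'tcp_rot': array([[-9.19965843e-01,  3.91998529e-01, -1.75696322e-05],
       [ 3.91998529e-01,  9.19965843e-01,  2.96299289e-06],
       [ 1.73249504e-05, -4.16141774e-06, -1.00000000e+00]]), 'force': array([ 0.73245414, -0.15685904, -0.4794095 ]), 'moment': array([ 0.06643797, -0.0554337 ,  0.01170292]), 'grasp_force': 0.0, 'opening': 0.9975105504929735}
```

```bash
sleep 20; ls pics
```

```text
scene0.png
top0.png
```

View pics/scene0.png

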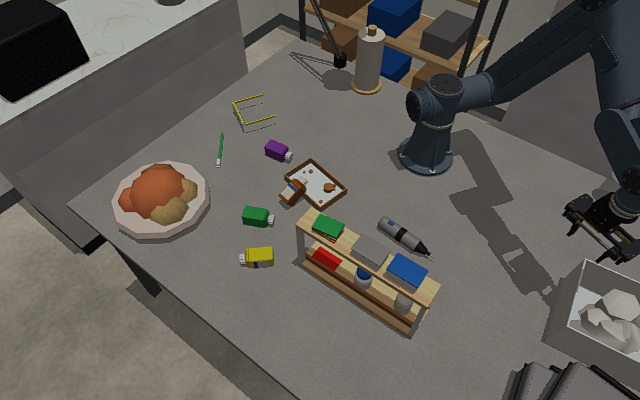

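View pics/top0.png

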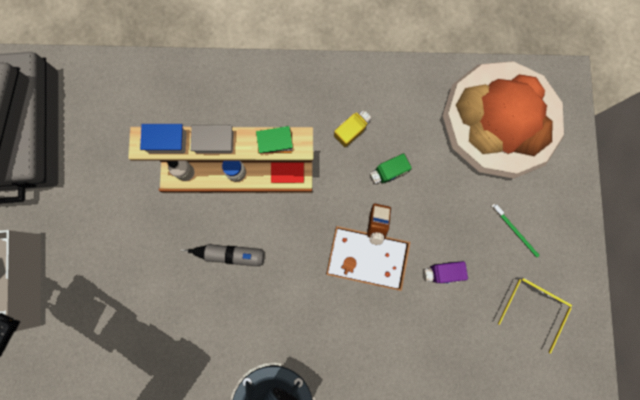

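```bash
cat >> h.py <<'E'
def K(c):
    f=c['img'].shape[0]/2/np.tan(np.radians(c['vertical_fov']/2)); return f
def proj(c,P):
    P=np.atleast_2d(P); T=np.linalg.inv(c['cam_to_world']); q=P@T[:3,:3].T+T[:3,3]; f=K(c)
    return np.c_[c['cx']+f*q[:,0]/-q[:,2], c['cy']+f*-q[:,1]/-q[:,2]]   # col,row
def unproj(c,uv,z):
    uv=np.atleast_2d(uv).astype(float); f=K(c)
    d=np.c_[(uv[:,0]-c['cx'])/f,-(uv[:,1]-c['cy'])/f,-np.ones(len(uv))]@c['cam_to_world'][:3,:3].T
    o=c['cam_to_world'][:3,3]; return o+d*((z-o[2])/d[:,2])[:,None]
E
python3 - <<'E'
from h import *
a=cv2.imread('pics/top0.png'); b=cv2.imread('pics/scene0.png')
cv2.imwrite('pics/topc.png',cv2.resize(a[115:295,125:415],None,fx=2.75,fy=2.75,interpolation=cv2.INTER_CUBIC))
cv2.imwrite('pics/scc.png',cv2.resize(b[145:340,265:445],None,fx=3,fy=3,interpolation=cv2.INTER_CUBIC))
c=capture('top')
for uv,z,n in [((222.4,158.2),.22,'overhang'),((238.4,189),.032,'lip'),((238.2,162.1),.02,'rail'),((380.3,210.2),.0217,'bottle'),((396.8,176.9),.041,'x'),((238.6,173.3),.02,'glue'),((184,171.4),.02,'round'),((234.8,177.4),0,'shelf'),((287.5,173),.023,'mat')]:
    print(n,unproj(c,uv,z)[0].round(4))
c=capture('scene')
for uv,z,n in [((369.6,248.4),.22,'overhang'),((373.6,268.7),.032,'lip'),((357,291.3),.02,'rail'),((284.4,199.8),.0217,'bottle'),((291.4,191.2),.0415,'label'),((362,282),0,'shelf'),((313.5,186),0,'tray')]:
    print(n,unproj(c,uv,z)[0].round(4))
E
```

```text
overhang [0.5963 0.1117 0.22  ]
lip [0.5586 0.1029 0.032 ]
rail [0.635  0.1083 0.02  ]
bottle [ 0.5085 -0.2785  0.0217]
x [ 0.5967 -0.3206  0.041 ]
glue [0.6039 0.106  0.02  ]
round [0.6067 0.2536 0.02  ]
shelf [0.5963 0.1192 0.    ]
mat [ 0.6063 -0.0267  0.023 ]
overhang [0.6015 0.1137 0.22  ]
lip [0.5514 0.1181 0.032 ]
rail [0.6404 0.1172 0.02  ]
bottle [ 0.5086 -0.2802  0.0217]
label [ 0.4755 -0.2745  0.0415]
shelf [0.5964 0.1081 0.    ]
tray [ 0.3838 -0.2478  0.    ]
```

View pics/topc.png

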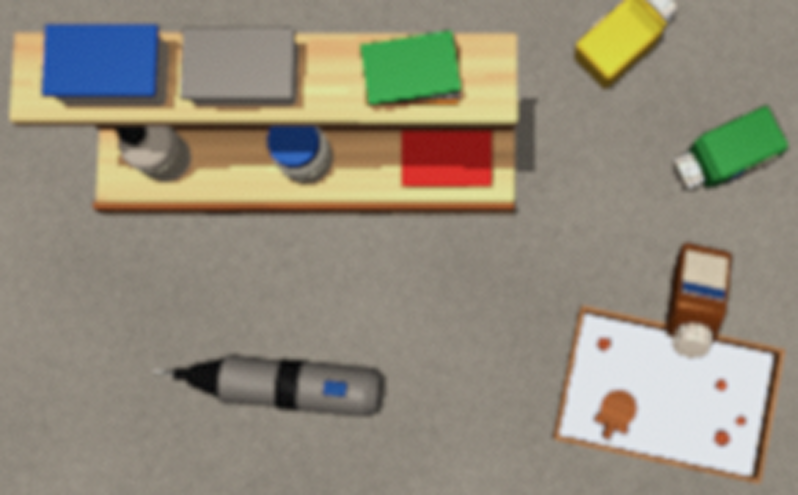

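View pics/scc.png

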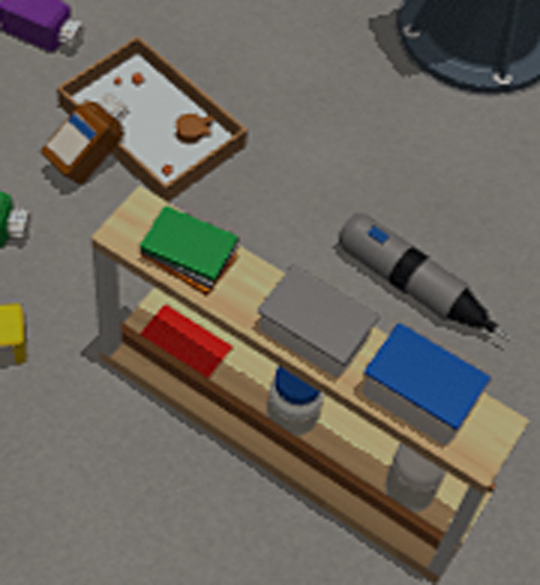

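```bash
cat > fit.py <<'E'
from h import *
from scipy.optimize import least_squares
from scipy.ndimage import map_coordinates
def rz(a): return np.array([[np.cos(a),-np.sin(a),0],[np.sin(a),np.cos(a),0],[0,0,1]])
def resid(cams,edges,R=4,n=24):
    out=[]
    for cam,A,B in edges:
        g,c=cams[cam]; P=A+np.linspace(.06,.94,n)[:,None]*(B-A); p=proj(c,P)
        t=p[-1]-p[0]; nn=np.array([-t[1],t[0]])/np.linalg.norm(t); s=np.arange(-R,R+.01,.25)
        q=p[:,None,:]+s[:,None]*nn
        G=np.sqrt(sum(np.gradient(map_coordinates(g[:,:,k],[q[...,1],q[...,0]],order=1),axis=1)**2 for k in range(3)))
        G=G*np.exp(-(s/R)**2); G=G**3; off=(G*s).sum(1)/(G.sum(1)+1e-9)
        out.append(off)
    return out
def run(cams,mk,p0,names,steps=12):
    p=np.array(p0,float); 
    for it in range(steps):
        R=4 if it<6 else 2.5
        off=resid(cams,mk(p),R)
        # linearise: target = current projected + off along normal
        J=[];r=[]
        base=mk(p)
        def proj_n(e,e0,cams):
            g,c=cams[e[0]]; f=lambda e:proj(c,e[1]+np.linspace(.06,.94,24)[:,None]*(e[2]-e[1]))
            a=f(e0);b=f(e);t=a[-1]-a[0];nn=np.array([-t[1],t[0]])/np.linalg.norm(t);return (b-a)@nn
        cols=[]
        for k in range(len(p)):
            d=p.copy();h=1e-4;d[k]+=h
            cols.append(np.concatenate([proj_n(e,e0,cams)/h for e,e0 in zip(mk(d),base)]))
        J=np.array(cols).T; r=np.concatenate(off); w=1/(1+(r/1.0)**2)
        w*=1
        p=p+np.linalg.lstsq(J*w[:,None],r*w,rcond=None)[0]
    for e,o,nm in zip(mk(p),resid(cams,mk(p),2.5),names): print(nm,'med %.2f sd %.2f'%(np.median(o),o.std()))
    return p
cams={}
for n in('top','scene'):
    c=capture(n); cams[n]=(cv2.GaussianBlur(c['img'],(0,0),.7).astype(float),c)
V=lambda *a:np.array(a)/1000.
def mkshelf(p):
    R=rz(p[2]);o=np.array([p[0],p[1],0]);my=p[3]*1000
    L=[('top',(-8,-205,236),(-8,205,236)),('top',(-45,-205,32),(-45,205,32)),('top',(66,-205,236),(66,205,236)),('top',(-8,-205,236),(66,-205,236)),('top',(-8,205,236),(66,205,236)),
       ('top',(-21,my-45,23),(-21,my+45,23)),('top',(-21,my+45,23),(5,my+45,23)),('top',(-21,my-45,23),(5,my-45,23)),
       ('scene',(66,-205,236),(66,205,236)),('scene',(-8,-205,236),(66,-205,236)),('scene',(-8,205,236),(66,205,236))]
    return [(c,o+R@V(*a),o+R@V(*b)) for c,a,b in L]
s=run(cams,mkshelf,[.600,.11,0,-.135],['t brd front','t lip','t brd rear','t brd R','t brd L','t mat f','t mat L','t mat R','s rear','s R','s L'])
print('shelf',s[:2].round(4),'yaw',np.degrees(s[2]).round(2),'mat y',s[3].round(4),'mat world',(s[:2]+(rz(s[2])@[.007,s[3],0])[:2]).round(4))
def Rb(a,el=np.radians(30)): # bottle: axis z points horizontally along angle a+180, up el
    z=rz(a)@[-np.cos(el),0,np.sin(el)]; x=rz(a)@[np.sin(el),0,np.cos(el)]; return np.c_[x,np.cross(z,x),z]
def mkb(p):
    R=Rb(p[2]);o=np.array([p[0],p[1],.025*np.cos(np.pi/6)])
    L=[(c,a,b) for c in('top','scene') for a,b in [((25,-25,0),(25,25,0)),((25,-25,0),(25,-25,78)),((25,25,0),(25,25,78))]]
    return [(c,o+R@V(*a),o+R@V(*b)) for c,a,b in L]
b=run(cams,mkb,[.5085,-.279,np.radians(-8)],['t base','t -y','t +y','s base','s -y','s +y'])
print('bottle',b[:2].round(4),'yaw',np.degrees(b[2]).round(2)); R=Rb(b[2]); o=np.r_[b[:2],.02165]
print('label',(o+R@V(25,0,40)).round(4),'cap end',(o+R@V(0,0,106)).round(4), 'axis60',(o+R@V(0,0,60)).round(4))
def mkt(p):
    R=rz(p[2]);o=np.array([p[0],p[1],0]); q=[(65,100,33),(-65,100,33),(-65,-100,33),(65,-100,33)]
    return [(c,o+R@V(*q[i]),o+R@V(*q[(i+1)%4])) for c in('top','scene') for i in range(4) ]
t=run(cams,mkt,[.385,-.255,b[2]],['t']*4+['s']*4); print('tray',t[:2].round(4),np.degrees(t[2]).round(2))
v=cams['top'][1]['img'][:,:,::-1].copy()
for e in mkshelf(s)+mkb(b)+mkt(t):
    if e[0]=='top': p=proj(cams['top'][1],np.array(e[1:])); cv2.line(v,tuple(np.round(p[0]*16).astype(int)),tuple(np.round(p[1]*16).astype(int)),(255,0,255),1,cv2.LINE_AA,4)
cv2.imwrite('pics/fit.png',cv2.resize(v[115:295,125:415],None,fx=2.75,fy=2.75))
E
python3 fit.py
```

```text
t brd front med -0.49 sd 0.20
t lip med 0.42 sd 0.04
t brd rear med 0.27 sd 0.71
t brd R med 0.07 sd 0.15
t brd L med 0.06 sd 0.05
t mat f med -0.20 sd 0.10
t mat L med 0.01 sd 0.04
t mat R med -0.01 sd 0.04
s rear med 0.11 sd 0.24
s R med -0.15 sd 0.08
s L med -0.06 sd 0.11
shelf [0.6004 0.1132] yaw 0.35 mat y -0.1391 mat world [ 0.6083 -0.0259]
t base med 0.26 sd 0.43
t -y med 0.12 sd 0.45
t +y med -0.06 sd 0.63
s base med -0.43 sd 0.35
s -y med 0.81 sd 0.58
s +y med -0.48 sd 0.25
bottle [ 0.5002 -0.2792] yaw -18.61
label [ 0.4792 -0.2721  0.0633] cap end [ 0.4132 -0.2499  0.0746] axis60 [ 0.4509 -0.2626  0.0516]
t med -0.79 sd 0.73
t med 0.41 sd 1.05
t med -1.05 sd 0.31
t med -0.64 sd 0.80
s med -0.14 sd 0.62
s med -0.31 sd 0.45
s med -0.79 sd 0.56
s med 0.27 sd 0.54
tray [ 0.3901 -0.2457] -16.93
```

View pics/fit.png

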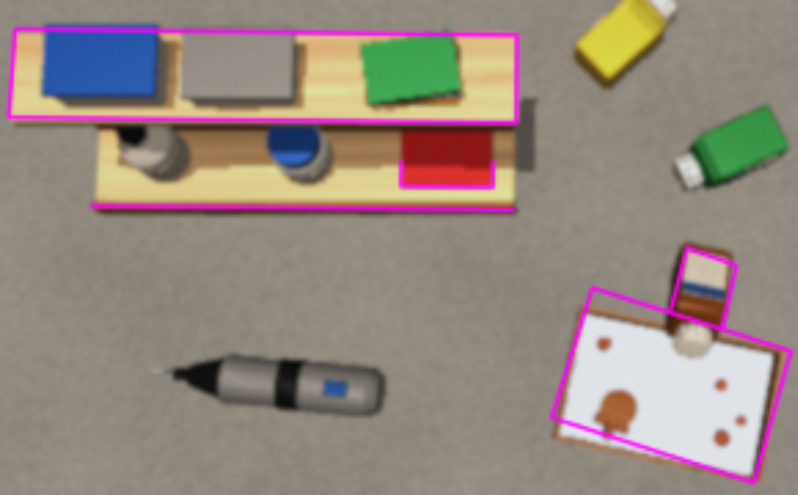

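```bash
python3 - <<'E'
s=open('fit.py').read()
s=s.replace("b=run(cams,mkb,[.5085,-.279,np.radians(-8)]","""C=cams['top'][1]
tc=unproj(C,np.array([(583,310),(779,352),(757,478),(556,437)])/2.75+[125,115],.033)[:,:2]; print(tc.round(3).tolist(), np.linalg.norm(np.roll(tc,-1,0)-tc,axis=1).round(3))
ty=tc[0]-tc[1]+tc[3]-tc[2]; ya=np.arctan2(-ty[0],ty[1]); tm=tc.mean(0)
bp=unproj(C,np.array([(684,246),(731,254)])/2.75+[125,115],.0433)[:,:2]; print(bp.round(4).tolist(),np.degrees(ya))
bo=bp.mean(0)-.0125*np.array([np.cos(ya),np.sin(ya)])
b=run(cams,mkb,[*bo,ya]""").replace("run(cams,mkt,[.385,-.255,b[2]]","run(cams,mkt,[*tm,ya]").replace('fit.png','fit2.png').replace("R=4 if it<6","R=3 if it<6")
open('fit.py','w').write(s)
E
python3 fit.py|tail -22
```

```text
s R med -0.15 sd 0.07
s L med -0.07 sd 0.10
shelf [0.6003 0.1131] yaw 0.39 mat y -0.1391 mat world [ 0.6083 -0.0259]
[[0.459, -0.161], [0.421, -0.35], [0.302, -0.327], [0.338, -0.136]] [0.192 0.121 0.194 0.123]
[[0.5208, -0.2577], [0.5137, -0.303]] -10.985268329527424
t base med 0.27 sd 0.45
t -y med 0.13 sd 0.47
t +y med -0.08 sd 0.62
s base med -0.40 sd 0.34
s -y med 0.80 sd 0.58
s +y med -0.46 sd 0.26
bottle [ 0.5001 -0.2791] yaw -18.66
label [ 0.4791 -0.272   0.0633] cap end [ 0.4131 -0.2497  0.0746] axis60 [ 0.4509 -0.2625  0.0516]
t med -1.46 sd 0.28
t med -0.23 sd 0.09
t med -0.98 sd 0.30
t med -1.16 sd 0.55
s med -0.84 sd 0.30
s med -0.07 sd 0.07
s med -0.29 sd 0.09
s med -0.94 sd 0.80
tray [ 0.386  -0.2412] -11.14
```

View pics/fit2.png

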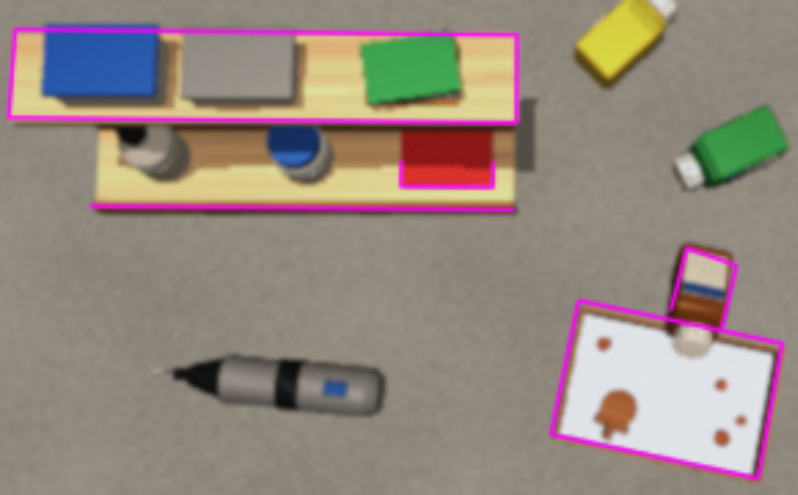

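```bash
R='{"tx":-1.9,"ty":-1.75}'; true
python3 -m jog '[{"tx":-1.9,"ty":-1.75},{"tx":-1.9,"ty":-1.75},{"tx":-1.9,"ty":-1.75},{"tx":-1.9,"ty":-1.75},{"tx":-1.9,"ty":-1.75},{"tx":-1.9,"ty":-1.75},{"tx":-1.9,"ty":-1.75},{"tx":-1.9,"ty":-1.75}]'
python3 -m jog '[{"tx":-1.9,"ty":-1.75},{"tx":-1.9,"ty":-1.75},{"tx":-1.9,"ty":-1.75},{"tx":-1.9,"ty":-1.75},{"tx":-1.9,"ty":-1.75},{"tx":-1.9,"ty":-1.75},{"tx":-1.9,"ty":-1.75},{"tx":-1.9,"ty":-1.75}]'
python3 -m jog '[{"tx":-1.3,"ty":-2.6},{"tx":-1.3,"ty":-2.6},{"tx":-1.3,"ty":-2.6},{"tx":-1.3,"ty":-2.6},{"tx":-1.3,"ty":-2.6},{"tx":-1.3,"ty":-2.6},{"tx":-1.3,"ty":-2.6},{"tx":-1.3,"ty":-2.6}]'
python3 -m jog '[{"tx":-1.3,"ty":-2.6},{"tx":-1.3,"ty":-2.6},{"tx":-1.3,"ty":-2.6},{"tx":-1.3,"ty":-2.6},{"tx":-1.3,"ty":-2.6},{"tx":-1.3,"ty":-2.6},{"tx":-1.3,"ty":-2.6},{"tx":-1.3,"ty":-2.6}]'
python3 - <<'E'
from h import *
s=read_state(); print(s['time_s'],s['position'],s['tcp_rot'],s['joint_positions'],tips_ahead)
c=capture('scene'); d=capture('top')
a=c['img'][20:260,120:440,::-1]; 
cv2.imwrite('pics/grip.png',np.hstack([cv2.resize(a,(440,330)),cv2.resize(d['img'][120:340,270:510,::-1],(360,330))]))
E
```

```text
1.8 [0.24497492 0.57495665 0.21973574] [[-9.19941481e-01  3.92055699e-01 -1.07356602e-05]
 [ 3.92055699e-01  9.19941481e-01 -3.44681800e-05]
 [-3.63726722e-06 -3.59176853e-05 -9.99999999e-01]] [ 5.66921326e+01  3.02244449e+01  8.20881610e+01 -6.16573111e-04
  6.76893823e+01 -1.02251617e+01] 0.019$[0]: bad value
$[0]: bad value
$[0]: bad value
$[0]: bad value
```

View pics/grip.png

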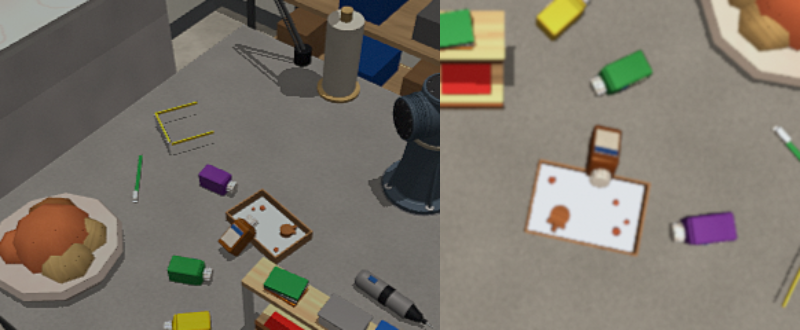

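```bash
python3 -m jog '[{"tx":-1.9,"ty":-1.75,"tz":0,"roll":0,"jaw":1}]'; python3 -m jog '[{"tx":-1.9,"ty":-1.75,"tz":0,"roll":0,"jaw":0.99},{"tx":-1.9,"ty":-1.75,"tz":0.0,"roll":0.0,"jaw":0.99}]'
```

```text
time_s: 2.0
position: [0.2551, 0.5535, 0.2199]
tcp_rot: [[-0.921, 0.39, 0.001], [0.39, 0.921, 0.003], [0.0, 0.003, -1.0]]
force: [1.3, 0.2, -0.8]
opening: 1.003
grasp_force: 0.0
time_s: 2.2
position: [0.277, 0.5037, 0.2197]
tcp_rot: [[-0.92, 0.391, 0.0], [0.391, 0.92, 0.0], [-0.0, 0.0, -1.0]]
force: [-0.0, -0.5, -0.0]
opening: 0.993
grasp_force: 0.0
```

```bash
python3 -m jog '[{"tx":-1.9,"ty":-1.75,"tz":0,"roll":0,"jaw":1},{"tx":-1.9,"ty":-1.75,"tz":0,"roll":0,"jaw":1},{"tx":-1.9,"ty":-1.75,"tz":0,"roll":0,"jaw":1},{"tx":-1.9,"ty":-1.75,"tz":0,"roll":0,"jaw":1},{"tx":-1.9,"ty":-1.75,"tz":0,"roll":0,"jaw":1},{"tx":-1.9,"ty":-1.75,"tz":0,"roll":0,"jaw":1},{"tx":-1.9,"ty":-1.75,"tz":0,"roll":0,"jaw":1}]' >/dev/null
python3 -m jog '[{"tx":-1.9,"ty":-1.75,"tz":0,"roll":0,"jaw":1},{"tx":-1.9,"ty":-1.75,"tz":0,"roll":0,"jaw":1},{"tx":-1.9,"ty":-1.75,"tz":0,"roll":0,"jaw":1},{"tx":-1.9,"ty":-1.75,"tz":0,"roll":0,"jaw":1},{"tx":-1.9,"ty":-1.75,"tz":0,"roll":0,"jaw":1},{"tx":-1.9,"ty":-1.75,"tz":0,"roll":0,"jaw":1}]'
python3 -m jog '[{"tx":-1.3,"ty":-2.6,"tz":0,"roll":0,"jaw":1},{"tx":-1.3,"ty":-2.6,"tz":0,"roll":0,"jaw":1},{"tx":-1.3,"ty":-2.6,"tz":0,"roll":0,"jaw":1},{"tx":-1.3,"ty":-2.6,"tz":0,"roll":0,"jaw":1},{"tx":-1.3,"ty":-2.6,"tz":0,"roll":0,"jaw":1},{"tx":-1.3,"ty":-2.6,"tz":0,"roll":0,"jaw":1},{"tx":-1.3,"ty":-2.6,"tz":0,"roll":0,"jaw":1},{"tx":-1.3,"ty":-2.6,"tz":0,"roll":0,"jaw":1}]'
python3 - <<'E'
from h import *
s=read_state(); print(s['time_s'],s['position'],s['joint_positions'])
c=capture('scene'); d=capture('top')
p=proj(c,s['position'])[0].astype(int); q=proj(d,s['position'])[0].astype(int); print(p,q)
f=lambda i,p:cv2.resize(i[max(0,p[1]-110):p[1]+50,max(0,p[0]-80):p[0]+80,::-1],(400,400),interpolation=cv2.INTER_CUBIC)
cv2.imwrite('pics/grip2.png',np.hstack([f(c['img'],p),f(d['img'],q+[0,60])]))
E
```

```text
time_s: 3.5
position: [0.4154, 0.1973, 0.22]
tcp_rot: [[-0.92, 0.392, 0.001], [0.392, 0.92, 0.0], [-0.001, 0.0, -1.0]]
force: [-0.1, -0.3, -0.0]
opening: 0.998
grasp_force: 0.0
time_s: 4.3
position: [0.4291, -0.0351, 0.22]
tcp_rot: [[-0.92, 0.392, 0.001], [0.392, 0.92, -0.0], [-0.001, 0.0, -1.0]]
force: [1.4, 0.5, 1.0]
opening: 0.999
grasp_force: 0.0
4.3 [ 0.42913376 -0.03514698  0.22001231] [-1.96250037e+01  1.52266523e+01  1.08697576e+02  5.52920270e-03
  5.60321782e+01 -8.65426166e+01]
[359 183] [285 232]
```

View pics/grip2.png

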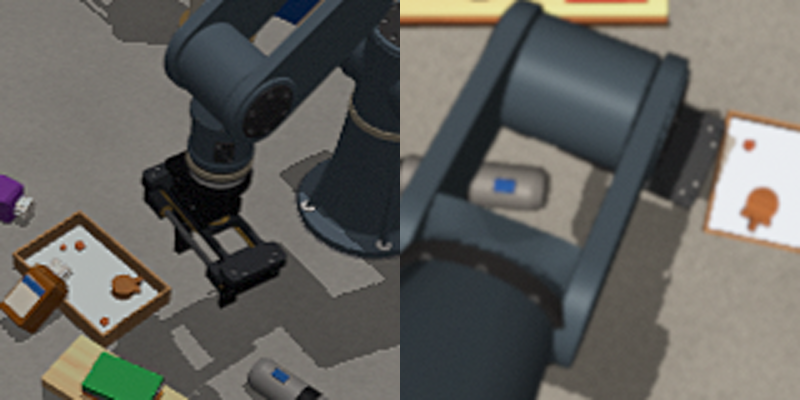

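```bash
python3 -m jog '[{"tx":0,"ty":0,"tz":-2,"roll":-0.07,"jaw":1},{"tx":0,"ty":0,"tz":-2.5,"roll":-0.07,"jaw":1},{"tx":0,"ty":0,"tz":-2.5,"roll":-0.07,"jaw":1},{"tx":0,"ty":0,"tz":-2.5,"roll":0,"jaw":1},{"tx":0,"ty":0,"tz":-2.5,"roll":0,"jaw":1},{"tx":0,"ty":0,"tz":-2.5,"roll":0,"jaw":1},{"tx":0,"ty":0,"tz":-1.5,"roll":0,"jaw":1}]'
python3 -m jog '[{"tx":-2.6,"ty":0.38,"tz":0,"roll":0,"jaw":1},{"tx":-2.6,"ty":0.38,"tz":0,"roll":0,"jaw":1},{"tx":-2.6,"ty":0.38,"tz":0,"roll":0,"jaw":1},{"tx":-2.6,"ty":0.38,"tz":0,"roll":0,"jaw":1},{"tx":-2.6,"ty":0.38,"tz":0,"roll":0,"jaw":1},{"tx":-2.6,"ty":0.38,"tz":0,"roll":0,"jaw":1},{"tx":-2.6,"ty":0.38,"tz":0,"roll":0,"jaw":1},{"tx":-2.6,"ty":0.38,"tz":0,"roll":0,"jaw":1}]' >/dev/null
python3 -m jog '[{"tx":-2.6,"ty":0.38,"tz":0,"roll":0,"jaw":1},{"tx":-2.6,"ty":0.38,"tz":0,"roll":0,"jaw":1},{"tx":-2.6,"ty":0.38,"tz":0,"roll":0,"jaw":1},{"tx":-2.6,"ty":0.38,"tz":0,"roll":0,"jaw":1},{"tx":-2.6,"ty":0.38,"tz":0,"roll":0,"jaw":1},{"tx":-2.6,"ty":0.38,"tz":0,"roll":0,"jaw":1},{"tx":-2.6,"ty":0.38,"tz":0,"roll":0,"jaw":1},{"tx":-2.6,"ty":0.38,"tz":0,"roll":0,"jaw":1}]'
python3 -c "
from rig import *
print(read_state()['joint_positions'])"
```

```text
time_s: 5.1
position: [0.4293, -0.0331, 0.3818]
tcp_rot: [[-0.982, 0.191, 0.003], [0.191, 0.982, -0.0], [-0.003, 0.0, -1.0]]
force: [-0.7, 0.2, 0.2]
opening: 0.998
grasp_force: 0.0
time_s: 6.7
position: [0.8496, -0.0523, 0.3794]
tcp_rot: [[-0.982, 0.191, -0.001], [0.191, 0.982, 0.001], [0.001, 0.0, -1.0]]
force: [0.5, -0.0, 0.2]
opening: 1.006
grasp_force: 0.0
[-1.10245781e+01  4.79611723e+01  2.30216756e+01  3.01079405e-02
  1.09073952e+02 -9.00267247e+01]
```

```bash
python3 -m jog '[{"tx":-1,"ty":0,"tz":0,"roll":0,"jaw":1},{"tx":-1,"ty":0,"tz":0,"roll":0,"jaw":1},{"tx":-1,"ty":0,"tz":0,"roll":0,"jaw":1},{"tx":-1,"ty":0,"tz":0,"roll":0,"jaw":1}]'
python3 -m jog '[{"tx":-1,"ty":0,"tz":0,"roll":0,"jaw":1},{"tx":-1,"ty":0,"tz":0,"roll":0,"jaw":1},{"tx":-1,"ty":0,"tz":0,"roll":0,"jaw":1},{"tx":-1,"ty":0,"tz":0,"roll":0,"jaw":1}]'
python3 -c "
from rig import *
print(read_state()['joint_positions'])"
```

```text
time_s: 7.1
position: [0.8808, -0.0595, 0.3727]
tcp_rot: [[-0.982, 0.191, 0.001], [0.191, 0.982, 0.001], [-0.0, 0.001, -1.0]]
force: [-0.2, -0.1, -0.8]
opening: 1.002
grasp_force: 0.0
time_s: 7.5
position: [0.8932, -0.0668, 0.3651]
tcp_rot: [[-0.981, 0.192, 0.03], [0.192, 0.981, -0.002], [-0.03, 0.003, -1.0]]
force: [-0.1, -0.8, 0.0]
opening: 1.001
grasp_force: 0.0
[-11.47103238  53.86557094  12.53424953   0.22820664 111.89246306
 -90.3370568 ]
```

```bash
python3 -m jog '[{"tx":-3,"ty":0,"tz":0,"roll":0,"jaw":1},{"tx":-3,"ty":0,"tz":0,"roll":0,"jaw":1},{"tx":-3,"ty":0,"tz":0,"roll":0,"jaw":1},{"tx":-3,"ty":0,"tz":0,"roll":0,"jaw":1}]'
python3 -m jog '[{"tx":-4,"ty":0,"tz":-2,"roll":0,"jaw":1},{"tx":-4,"ty":0,"tz":-2,"roll":0,"jaw":1},{"tx":-4,"ty":0,"tz":-2,"roll":0,"jaw":1},{"tx":-4,"ty":0,"tz":-2,"roll":0,"jaw":1}]'
python3 -c "
from rig import *
print(read_state()['joint_positions'])"
```

```text
time_s: 7.9
position: [0.9273, -0.0833, 0.3331]
tcp_rot: [[-0.977, 0.191, 0.098], [0.192, 0.981, -0.008], [-0.098, 0.011, -0.995]]
force: [0.3, 0.3, -0.3]
opening: 0.997
grasp_force: 0.0
time_s: 8.3
position: [0.9425, -0.0998, 0.3816]
tcp_rot: [[-0.959, 0.19, 0.212], [0.19, 0.982, -0.02], [-0.212, 0.021, -0.977]]
force: [-0.7, 0.0, 0.2]
opening: 0.999
grasp_force: 0.0
[-13.32538842  53.25968425  12.48819713   1.73957086 102.07829106
 -91.721667  ]
```

```bash
python3 -m jog '[{"tx":-4,"ty":0.6,"tz":-2,"roll":0,"jaw":1},{"tx":-4,"ty":0.6,"tz":-2,"roll":0,"jaw":1},{"tx":-4,"ty":0.6,"tz":-2,"roll":0,"jaw":1},{"tx":-4,"ty":0.6,"tz":-2,"roll":0,"jaw":1}]'
python3 -m jog '[{"tx":-4,"ty":0.6,"tz":-1,"roll":0,"jaw":1},{"tx":-4,"ty":0.6,"tz":-1,"roll":0,"jaw":1},{"tx":-4,"ty":0.6,"tz":-1,"roll":0,"jaw":1}]'
python3 -c "
from rig import *
print(read_state()['joint_positions'])"
```

```text
time_s: 8.7
position: [0.9542, -0.0909, 0.4346]
tcp_rot: [[-0.93, 0.186, 0.317], [0.186, 0.982, -0.029], [-0.317, 0.032, -0.948]]
force: [-0.6, 0.6, -0.5]
opening: 1.002
grasp_force: 0.0
time_s: 9.0
position: [0.9708, -0.0871, 0.4548]
tcp_rot: [[-0.902, 0.184, 0.39], [0.184, 0.982, -0.036], [-0.39, 0.039, -0.92]]
force: [-0.4, -0.2, -0.8]
opening: 0.999
grasp_force: 0.0
[-12.56966215  49.51540937  12.58291318   2.84984243  95.00729935
 -90.69595431]
```

```bash
python3 -m jog '[{"tx":-4,"ty":0.3,"tz":-1,"roll":-0.03,"jaw":1},{"tx":-4,"ty":0.3,"tz":-1,"roll":-0.03,"jaw":1},{"tx":-4,"ty":0.3,"tz":-1,"roll":-0.03,"jaw":1}]'
python3 - <<'E'
from rig import *
import numpy as np
s=read_state(); R=s['tcp_rot']; print(s['joint_positions'],R.round(4)); print('tilt',np.degrees(np.arccos(-R[2,2])),'heading',np.degrees(np.arctan2(R[1,2],R[0,2])),'y elev',np.degrees(np.arcsin(R[2,1])))
E
```

```text
time_s: 9.3
position: [0.9824, -0.0884, 0.4841]
tcp_rot: [[-0.881, 0.1, 0.461], [0.091, 0.995, -0.043], [-0.463, 0.004, -0.886]]
force: [-0.3, -0.3, -0.1]
opening: 1.0
grasp_force: 0.0
[-12.67275969  48.24299827  12.56101368   3.4019961   91.77919187
 -95.92707701] [[-0.8815  0.1003  0.4614]
 [ 0.0907  0.995  -0.043 ]
 [-0.4634  0.004  -0.8861]]
tilt 27.60751261017527 heading -5.3192509376674115 y elev 0.2275831893985927
```

```bash
python3 -m jog '[{"tx":-4,"ty":0.3,"tz":-1,"roll":-0.01,"jaw":1},{"tx":0,"ty":0,"tz":0,"roll":0,"jaw":1}]' >/dev/null
cat > st.py <<'E'
from h import *
s=read_state(); R=s['tcp_rot']; print(s['time_s'],s['position'].round(4),s['joint_positions'].round(1),'\n',R.round(4).tolist()); print('tilt',np.degrees(np.arccos(-R[2,2])),'heading',np.degrees(np.arctan2(R[1,2],R[0,2])),'y elev',np.degrees(np.arcsin(R[2,1])))
def to(P): # cm shifts along tool axes
    d=R.T@(np.array(P)-s['position'])*100; print('to',P,'->',d.round(2)); return d
E
python3 st.py
```

```text
9.5 [ 0.9851 -0.0853  0.4982] [-12.5  47.6  12.5   3.5  90.8 -96.3] 
 [[-0.8685, 0.092, 0.4871], [0.0803, 0.9958, -0.0449], [-0.4892, 0.0001, -0.8722]]
tilt 29.286151310030572 heading -5.266242460107941 y elev 0.00687031609719433
```

```bash
cat >> st.py <<'E'
import sys
if len(sys.argv)>3: to([float(a) for a in sys.argv[1:4]])
E
python3 st.py 0.457 -0.268 0.25
```

```text
9.5 [ 0.9851 -0.0853  0.4982] [-12.5  47.6  12.5   3.5  90.8 -96.3] 
 [[-0.8685, 0.092, 0.4871], [0.0803, 0.9958, -0.0449], [-0.4892, 0.0001, -0.8722]]
tilt 29.286151310030572 heading -5.266242460107941 y elev 0.00687031609719433
to [0.457, -0.268, 0.25] -> [ 56.54 -23.05  -3.26]
```

```bash
python3 -m jog '[{"tx":2.4,"ty":-1,"tz":-0.1,"roll":0,"jaw":1},{"tx":2.4,"ty":-1,"tz":-0.1,"roll":0,"jaw":1},{"tx":2.4,"ty":-1,"tz":-0.1,"roll":0,"jaw":1},{"tx":2.4,"ty":-1,"tz":-0.1,"roll":0,"jaw":1},{"tx":2.4,"ty":-1,"tz":-0.1,"roll":0,"jaw":1},{"tx":2.4,"ty":-1,"tz":-0.1,"roll":0,"jaw":1},{"tx":2.4,"ty":-1,"tz":-0.1,"roll":0,"jaw":1},{"tx":2.4,"ty":-1,"tz":-0.1,"roll":0,"jaw":1}]'
python3 -m jog '[{"tx":2.4,"ty":-1,"tz":-0.15,"roll":0,"jaw":1},{"tx":2.4,"ty":-1,"tz":-0.15,"roll":0,"jaw":1},{"tx":2.4,"ty":-1,"tz":-0.15,"roll":0,"jaw":1},{"tx":2.4,"ty":-1,"tz":-0.15,"roll":0,"jaw":1},{"tx":2.4,"ty":-1,"tz":-0.15,"roll":0,"jaw":1},{"tx":2.4,"ty":-1,"tz":-0.15,"roll":0,"jaw":1},{"tx":2.4,"ty":-1,"tz":-0.15,"roll":0,"jaw":1},{"tx":2.4,"ty":-1,"tz":-0.15,"roll":0,"jaw":1}]'
python3 st.py 0.457 -0.268 0.25
```

```text
time_s: 10.3
position: [0.8057, -0.1499, 0.4088]
tcp_rot: [[-0.87, 0.093, 0.484], [0.081, 0.996, -0.045], [-0.486, 0.0, -0.874]]
force: [-0.8, -0.3, -0.6]
opening: 1.0
grasp_force: 0.0
time_s: 11.1
position: [0.6256, -0.2134, 0.3263]
tcp_rot: [[-0.87, 0.093, 0.484], [0.081, 0.996, -0.045], [-0.486, -0.0, -0.874]]
force: [0.6, 0.0, -0.3]
opening: 1.003
grasp_force: 0.0
11.1 [ 0.6256 -0.2134  0.3263] [ -35.1   17.3   92.5   19.6   46.1 -130.4] 
 [[-0.8702, 0.0927, 0.484], [0.0809, 0.9957, -0.0452], [-0.4861, -0.0001, -0.8739]]
tilt 29.08339288370843 heading -5.332039240573538 y elev -0.0076609827340060905
to [0.457, -0.268, 0.25] -> [17.93 -7.   -1.25]
```

```bash
python3 -m jog '[{"tx":2.3,"ty":-0.9,"tz":-0.15,"roll":0,"jaw":1},{"tx":2.3,"ty":-0.9,"tz":-0.15,"roll":0,"jaw":1},{"tx":2.2,"ty":-0.9,"tz":-0.15,"roll":0,"jaw":1},{"tx":2.2,"ty":-0.9,"tz":-0.15,"roll":0,"jaw":1},{"tx":2.2,"ty":-0.9,"tz":-0.15,"roll":0,"jaw":1},{"tx":2.2,"ty":-0.9,"tz":-0.15,"roll":0,"jaw":1},{"tx":2.2,"ty":-0.8,"tz":-0.15,"roll":0,"jaw":1},{"tx":2.2,"ty":-0.8,"tz":-0.15,"roll":0,"jaw":1}]' >/dev/null
python3 st.py 0.457 -0.268 0.06
```

```text
11.9 [ 0.4607 -0.2671  0.2527] [ -54.9   13.5  112.5   34.7   39.7 -163.6] 
 [[-0.8731, 0.0978, 0.4777], [0.086, 0.9952, -0.0467], [-0.48, 0.0003, -0.8773]]
tilt 28.683870118020742 heading -5.584622025996584 y elev 0.016561219000206823
to [0.457, -0.268, 0.06] -> [ 9.57 -0.13 16.73]
```

```bash
python3 -m jog '[{"tx":0,"ty":0,"tz":0,"roll":0.1496,"jaw":1},{"tx":0,"ty":0,"tz":0,"roll":0.1496,"jaw":1},{"tx":0,"ty":0,"tz":0,"roll":0.1496,"jaw":1},{"tx":0,"ty":0,"tz":0,"roll":0.1496,"jaw":1},{"tx":0,"ty":0,"tz":0,"roll":0.1496,"jaw":1},{"tx":0,"ty":0,"tz":0,"roll":0.1496,"jaw":1},{"tx":0,"ty":0,"tz":0,"roll":0.1496,"jaw":1}]' >/dev/null
python3 -m jog '[{"tx":0,"ty":0,"tz":0,"roll":0.1496,"jaw":1},{"tx":0,"ty":0,"tz":0,"roll":0.1496,"jaw":1},{"tx":0,"ty":0,"tz":0,"roll":0.1496,"jaw":1},{"tx":0,"ty":0,"tz":0,"roll":0.1496,"jaw":1},{"tx":0,"ty":0,"tz":0,"roll":0.1496,"jaw":1},{"tx":0,"ty":0,"tz":0,"roll":0.1496,"jaw":1},{"tx":0,"ty":0,"tz":0,"roll":0.1496,"jaw":1}]' >/dev/null
python3 -m jog '[{"tx":0,"ty":0,"tz":0,"roll":0.1496,"jaw":1},{"tx":0,"ty":0,"tz":0,"roll":0.1496,"jaw":1},{"tx":0,"ty":0,"tz":0,"roll":0.1496,"jaw":1},{"tx":0,"ty":0,"tz":0,"roll":0.1496,"jaw":1},{"tx":0,"ty":0,"tz":0,"roll":0.1496,"jaw":1},{"tx":0,"ty":0,"tz":0,"roll":0.1496,"jaw":1},{"tx":0,"ty":0,"tz":0,"roll":0.1496,"jaw":1},{"tx":0,"ty":0,"tz":0,"roll":0,"jaw":1}]' >/dev/null
python3 st.py 0.457 -0.268 0.13
```

```text
14.1 [ 0.462  -0.2671  0.2534] [-54.7  13.5 112.4  34.7  39.7  16.5] 
 [[0.8728, -0.0959, 0.4785], [-0.0836, -0.9954, -0.0471], [0.4808, 0.0011, -0.8768]]
tilt 28.737505246664355 heading -5.622733986861634 y elev 0.06408419484161254
to [0.457, -0.268, 0.13] -> [-6.36  0.12 10.58]
```

```bash
python3 -m jog '[{"tx":-0.8,"ty":0.01,"tz":1.32,"roll":0,"jaw":1},{"tx":-0.8,"ty":0.02,"tz":1.32,"roll":0,"jaw":1},{"tx":-0.8,"ty":0.01,"tz":1.32,"roll":0,"jaw":1},{"tx":-0.8,"ty":0.02,"tz":1.32,"roll":0,"jaw":1},{"tx":-0.8,"ty":0.01,"tz":1.32,"roll":0,"jaw":1},{"tx":-0.8,"ty":0.02,"tz":1.32,"roll":0,"jaw":1},{"tx":-0.8,"ty":0.01,"tz":1.32,"roll":0,"jaw":1},{"tx":-0.8,"ty":0.02,"tz":1.32,"roll":0,"jaw":1}]' >/dev/null
python3 st.py 0.457 -0.268 0.06
python3 - <<'E'
from h import *
c=capture('scene'); d=capture('top'); s=read_state()
p=proj(c,s['position'])[0].astype(int); q=proj(d,s['position'])[0].astype(int)
f=lambda i,p:cv2.resize(i[p[1]-50:p[1]+70,p[0]-60:p[0]+60,::-1],(400,400),interpolation=cv2.INTER_CUBIC)
cv2.imwrite('pics/pre.png',np.hstack([f(c['img'],p),f(d['img'],q)]))
E
```

```text
14.9 [ 0.4566 -0.2681  0.1293] [-55.5  28.  120.4  62.1  24.5 -16.3] 
 [[0.8732, -0.093, 0.4784], [-0.08, -0.9957, -0.0474], [0.4807, 0.0031, -0.8769]]
tilt 28.732414726741073 heading -5.6597608600716045 y elev 0.17844901749244918
to [0.457, -0.268, 0.06] -> [-3.29 -0.03  6.1 ]
```

View pics/pre.png

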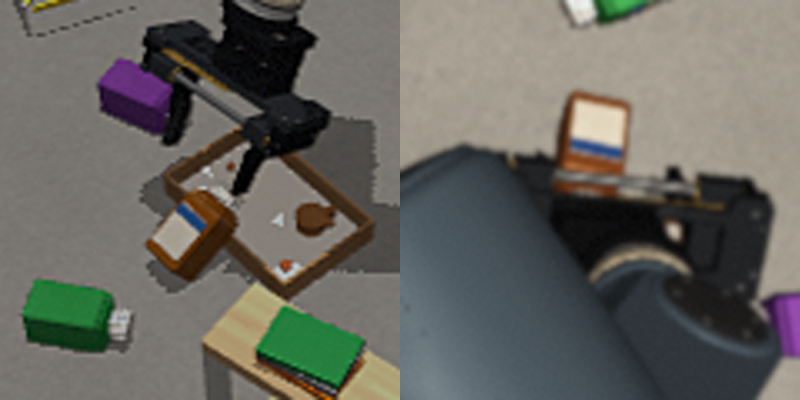

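```bash
python3 -m jog '[{"tx":-0.42,"ty":0,"tz":0.77,"roll":0,"jaw":1},{"tx":-0.42,"ty":0,"tz":0.77,"roll":0,"jaw":1},{"tx":-0.42,"ty":0,"tz":0.77,"roll":0,"jaw":1},{"tx":-0.42,"ty":0,"tz":0.77,"roll":0,"jaw":1},{"tx":-0.42,"ty":0,"tz":0.77,"roll":0,"jaw":1},{"tx":-0.42,"ty":0,"tz":0.77,"roll":0,"jaw":1},{"tx":-0.42,"ty":0,"tz":0.77,"roll":0,"jaw":1},{"tx":-0.35,"ty":0,"tz":0.7,"roll":0,"jaw":1}]'
python3 st.py 0.457 -0.268 0.06
```

```text
time_s: 15.8
position: [0.4575, -0.2684, 0.061]
tcp_rot: [[0.872, -0.094, 0.48], [-0.081, -0.996, -0.048], [0.482, 0.003, -0.876]]
force: [0.4, -0.4, 0.4]
opening: 1.004
grasp_force: 0.0
15.8 [ 0.4575 -0.2684  0.061 ] [-55.4  37.9 122.6  90.   21.6 -46.3] 
 [[0.8725, -0.0941, 0.4795], [-0.0812, -0.9956, -0.0477], [0.4819, 0.0027, -0.8762]]
tilt 28.809163824314222 heading -5.680885438928203 y elev 0.15409253652993166
to [0.457, -0.268, 0.06] -> [-0.09 -0.04  0.06]
```

```bash
python3 -m jog '[{"tx":0,"ty":0,"tz":0,"roll":0,"jaw":0.8},{"tx":0,"ty":0,"tz":0,"roll":0,"jaw":0.75},{"tx":0,"ty":0,"tz":0,"roll":0,"jaw":0.7},{"tx":0,"ty":0,"tz":0,"roll":0,"jaw":0.65},{"tx":0,"ty":0,"tz":0,"roll":0,"jaw":0.6},{"tx":0,"ty":0,"tz":0,"roll":0,"jaw":0.55},{"tx":0,"ty":0,"tz":0,"roll":0,"jaw":0.5},{"tx":0,"ty":0,"tz":0,"roll":0,"jaw":0.4}]'
python3 -m jog '[{"tx":0,"ty":0,"tz":0,"roll":0,"jaw":0.3},{"tx":0,"ty":0,"tz":0,"roll":0,"jaw":0.3},{"tx":0,"ty":0,"tz":0,"roll":0,"jaw":0.3}]'
```

```text
time_s: 16.6
position: [0.4567, -0.2674, 0.0606]
tcp_rot: [[0.873, -0.096, 0.478], [-0.084, -0.995, -0.046], [0.481, -0.0, -0.877]]
force: [-0.6, 0.6, 2.2]
opening: 0.572
grasp_force: 29.6
time_s: 16.9
position: [0.4568, -0.2674, 0.0605]
tcp_rot: [[0.873, -0.096, 0.478], [-0.084, -0.995, -0.046], [0.481, -0.0, -0.877]]
force: [-0.6, 0.9, 4.8]
opening: 0.573
grasp_force: 29.6
```

```bash
python3 -m jog '[{"tx":0.3,"ty":0,"tz":-0.6,"roll":0,"jaw":0.3},{"tx":0.96,"ty":0,"tz":-1.75,"roll":0,"jaw":0.3},{"tx":0.96,"ty":0,"tz":-1.75,"roll":0,"jaw":0.3},{"tx":0.96,"ty":0,"tz":-1.75,"roll":0,"jaw":0.3},{"tx":0.96,"ty":0,"tz":-1.75,"roll":0,"jaw":0.3},{"tx":0.96,"ty":0,"tz":-1.75,"roll":0,"jaw":0.3},{"tx":0.96,"ty":0,"tz":-1.75,"roll":0,"jaw":0.3},{"tx":0.96,"ty":0,"tz":-1.75,"roll":0,"jaw":0.3}]'
python3 -m jog '[{"tx":0.96,"ty":-1,"tz":-1.75,"roll":0,"jaw":0.3},{"tx":0.96,"ty":-1.5,"tz":-1.75,"roll":0,"jaw":0.3},{"tx":-0.43,"ty":-2.35,"tz":-0.24,"roll":0,"jaw":0.3},{"tx":-0.43,"ty":-2.35,"tz":-0.24,"roll":0,"jaw":0.3},{"tx":-0.43,"ty":-2.35,"tz":-0.24,"roll":0,"jaw":0.3},{"tx":-0.43,"ty":-2.35,"tz":-0.24,"roll":0,"jaw":0.3},{"tx":-0.43,"ty":-2.35,"tz":-0.24,"roll":0,"jaw":0.3},{"tx":-0.43,"ty":-2.35,"tz":-0.24,"roll":0,"jaw":0.3}]'
python3 st.py 0.43 -0.03 0.22
```

```text
time_s: 17.7
position: [0.4561, -0.2675, 0.2071]
tcp_rot: [[0.874, -0.096, 0.477], [-0.085, -0.995, -0.046], [0.479, 0.0, -0.878]]
force: [-0.2, -0.5, -2.1]
opening: 0.571
grasp_force: 29.6
time_s: 18.5
position: [0.4424, -0.0984, 0.2464]
tcp_rot: [[0.874, -0.097, 0.477], [-0.085, -0.995, -0.046], [0.479, -0.0, -0.878]]
force: [-0.3, 0.4, -2.2]
opening: 0.575
grasp_force: 29.6
18.5 [ 0.4424 -0.0984  0.2464] [-37.1   6.2 124.5  32.1  28.2  32.7] 
 [[0.8736, -0.0966, 0.477], [-0.085, -0.9953, -0.046], [0.4792, -0.0004, -0.8777]]
tilt 28.63391399185104 heading -5.505830047368571 y elev -0.021419570417131478
to [0.43, -0.03, 0.22] -> [-2.93 -6.69  1.41]
```

```bash
python3 -m jog '[{"tx":-0.9,"ty":-2.2,"tz":0.4,"roll":-0.14,"jaw":0.3},{"tx":0,"ty":0,"tz":0,"roll":-0.1496,"jaw":0.3},{"tx":0,"ty":0,"tz":0,"roll":-0.1496,"jaw":0.3},{"tx":0,"ty":0,"tz":0,"roll":-0.1496,"jaw":0.3},{"tx":0,"ty":0,"tz":0,"roll":-0.1496,"jaw":0.3},{"tx":0,"ty":0,"tz":0,"roll":-0.1496,"jaw":0.3},{"tx":0,"ty":0,"tz":0,"roll":-0.1496,"jaw":0.3},{"tx":0,"ty":0,"tz":0,"roll":-0.1496,"jaw":0.3}]' >/dev/null
python3 -m jog '[{"tx":0,"ty":0,"tz":0,"roll":-0.1496,"jaw":0.3},{"tx":0,"ty":0,"tz":0,"roll":-0.1496,"jaw":0.3},{"tx":0,"ty":0,"tz":0,"roll":-0.1496,"jaw":0.3},{"tx":0,"ty":0,"tz":0,"roll":-0.1496,"jaw":0.3},{"tx":0,"ty":0,"tz":0,"roll":-0.1496,"jaw":0.3},{"tx":0,"ty":0,"tz":0,"roll":-0.1496,"jaw":0.3},{"tx":0,"ty":0,"tz":0,"roll":-0.1496,"jaw":0.3},{"tx":0,"ty":0,"tz":0,"roll":-0.1496,"jaw":0.3}]' >/dev/null
python3 -m jog '[{"tx":0,"ty":0,"tz":0,"roll":-0.1496,"jaw":0.3},{"tx":0,"ty":0,"tz":0,"roll":-0.1496,"jaw":0.3},{"tx":0,"ty":0,"tz":0,"roll":-0.1496,"jaw":0.3},{"tx":0,"ty":0,"tz":0,"roll":-0.1496,"jaw":0.3},{"tx":0,"ty":0,"tz":0,"roll":-0.1496,"jaw":0.3},{"tx":0,"ty":0,"tz":0,"roll":0,"jaw":0.3}]'
python3 st.py 0.48 -0.026 0.14
python3 - <<'E'
from h import *
c=capture('scene'); d=capture('top'); s=read_state()
p=proj(c,s['position'])[0].astype(int); q=proj(d,s['position'])[0].astype(int)
f=lambda i,p:cv2.resize(i[p[1]-50:p[1]+70,p[0]-60:p[0]+60,::-1],(400,400),interpolation=cv2.INTER_CUBIC)
cv2.imwrite('pics/up.png',np.hstack([f(c['img'],p),f(d['img'],q)]))
E
```

```text
time_s: 20.7
position: [0.4389, -0.0769, 0.2387]
tcp_rot: [[-0.873, 0.105, 0.477], [0.094, 0.994, -0.046], [-0.479, 0.005, -0.878]]
force: [-0.8, -0.1, -1.4]
opening: 0.57
grasp_force: 29.5
20.7 [ 0.4389 -0.0769  0.2387] [ -34.     6.5  126.2   32.4   25.2 -144.7] 
 [[-0.8726, 0.1048, 0.4771], [0.0943, 0.9945, -0.046], [-0.4793, 0.0049, -0.8776]]
tilt 28.64253815050936 heading -5.501886566272877 y elev 0.28102132674475205
to [0.48, -0.026, 0.14] -> [ 1.62  5.44 10.38]
```

View pics/up.png

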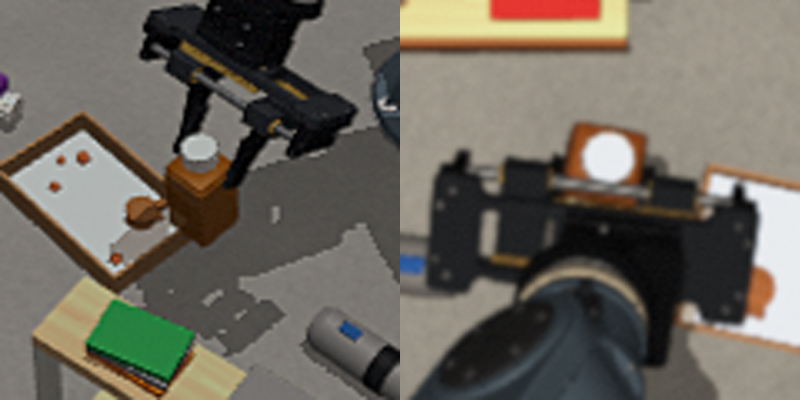

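```bash
cat > loc.py <<'E'
from h import *
def ray(c,uv):
    f=K(c); d=np.array([(uv[0]-c['cx'])/f,-(uv[1]-c['cy'])/f,-1])@c['cam_to_world'][:3,:3].T; return c['cam_to_world'][:3,3],d/np.linalg.norm(d)
def tri(r1,r2):
    A=sum(np.eye(3)-np.outer(d,d) for o,d in(r1,r2)); b=sum((np.eye(3)-np.outer(d,d))@o for o,d in(r1,r2)); P=np.linalg.solve(A,b)
    return P,[round(1000*np.linalg.norm(np.cross(P-o,d)),1) for o,d in(r1,r2)]
def bottle(expect,capexp):
    R=[];W=[]
    for n in('top','scene'):
        c=capture(n); e=proj(c,expect)[0]; L=[(d['point'][::-1],d['p']) for d in landmark_of(n,'bottle')]
        L=[(np.array(p),q) for p,q in L if np.linalg.norm(np.array(p)-e)<18]
        print(n,'expect',e.round(1),[(p.round(1).tolist(),round(q,2)) for p,q in L])
        if L: R.append(ray(c,L[0][0]))
        # white cap blob
        i=c['img'].astype(int); m=((i.min(2)>150)&(i.max(2)-i.min(2)<40)).astype(np.uint8)
        k=proj(c,capexp)[0]; nl,lab,st,ce=cv2.connectedComponentsWithStats(m)
        j=[t for t in range(1,nl) if np.linalg.norm(ce[t]-k)<14 and 20<st[t,4]<400]
        print('  cap expect',k.round(1),[(ce[t].round(1).tolist(),st[t].tolist()) for t in j])
        if j: W.append(ray(c,ce[max(j,key=lambda t:st[t,4])]))
    for nm,x in(('base',R),('cap',W)):
        if len(x)==2: P,r=tri(*x); print(nm,P.round(4),r)
E
python3 - <<'E'
from loc import *
s=read_state(); p=s['position']
bottle(p+[.008,0,-.062],p+[.008,0,.042])
E
```

```text
top expect [304.6 226.8] [([303.1, 230.6], 0.91)]
  cap expect [304.3 222.4] [([306.0, 223.9], [299, 217, 15, 15, 183])]
scene expect [344.1 189.1] [([347.1, 187.4], 0.78)]
  cap expect [345.9 166.9] [([345.4, 167.6], [341, 164, 10, 8, 65])]
base [ 0.4377 -0.0729  0.1789] [np.float64(0.6), np.float64(0.6)]
cap [ 0.4447 -0.0802  0.2733] [np.float64(0.3), np.float64(0.3)]
```

Run:
```python
import numpy as np
from rig import read_state
s=read_state();R=s['tcp_rot'];p=s['position']
for q in([.50,-.026,.125],[.57,-.026,.118],[.594,-.026,.106]):
    d=R.T@(np.array(q)-p)*100; print(d.round(2)); p=np.array(q)
print((R.T@[0,0,-1]).round(3))
```

```text
[ 0.66  5.65 12.67]
[-5.77  0.74  3.96]
[-1.52  0.25  2.2 ]
[ 0.48  -0.005  0.877]
```

```bash
python3 -m jog '[{"tx":0.08,"ty":0.7,"tz":1.58,"roll":0,"jaw":0.3},{"tx":0.08,"ty":0.7,"tz":1.58,"roll":0,"jaw":0.3},{"tx":0.08,"ty":0.7,"tz":1.58,"roll":0,"jaw":0.3},{"tx":0.08,"ty":0.7,"tz":1.58,"roll":0,"jaw":0.3},{"tx":0.08,"ty":0.7,"tz":1.58,"roll":0,"jaw":0.3},{"tx":0.08,"ty":0.7,"tz":1.58,"roll":0,"jaw":0.3},{"tx":0.08,"ty":0.7,"tz":1.58,"roll":0,"jaw":0.3},{"tx":0.08,"ty":0.7,"tz":1.58,"roll":0,"jaw":0.3}]'
python3 - <<'E'
from loc import *
s=read_state(); p=s['position']; R=s['tcp_rot']
print(s['joint_positions'].round(1),'tilt',np.degrees(np.arccos(-R[2,2])),'y elev',R[2,1])
for q in([.57,-.026,.118],[.594,-.026,.106]): print((R.T@(np.array(q)-p)*100).round(2)); p=np.array(q)
p=s['position']; bottle(p+[.008,0,-.064],p+[.008,0,.04])
E
```

```text
time_s: 21.8
position: [0.5067, -0.0241, 0.1371]
tcp_rot: [[-0.881, 0.11, 0.46], [0.098, 0.994, -0.051], [-0.463, 0.0, -0.886]]
force: [-0.4, -0.2, -1.0]
opening: 0.575
grasp_force: 29.5
[ -19.    25.2  124.7   62.3    6.6 -163.5] tilt 27.5810882109928 y elev 0.0003324958979176483
[-4.71  0.51  4.61]
[-1.56  0.26  2.17]
top expect [284.8 203.8] [([284.0, 207.6], 0.8)]
  cap expect [282.6 197.6] [([284.4, 198.3], [278, 193, 14, 12, 135])]
scene expect [343.7 230.3] [([345.4, 229.3], 0.8)]
  cap expect [345.5 211.5] [([344.8, 212.0], [340, 208, 10, 9, 66])]
base [ 0.5058 -0.0227  0.0691] [np.float64(0.8), np.float64(0.8)]
cap [ 0.5138 -0.0276  0.1705] [np.float64(0.5), np.float64(0.5)]
```

```bash
python3 -m jog '[{"tx":-0.59,"ty":0.06,"tz":0.58,"roll":0,"jaw":0.3},{"tx":-0.59,"ty":0.06,"tz":0.58,"roll":0,"jaw":0.3},{"tx":-0.59,"ty":0.06,"tz":0.58,"roll":0,"jaw":0.3},{"tx":-0.59,"ty":0.06,"tz":0.58,"roll":0,"jaw":0.3},{"tx":-0.59,"ty":0.06,"tz":0.58,"roll":0,"jaw":0.3},{"tx":-0.59,"ty":0.06,"tz":0.58,"roll":0,"jaw":0.3},{"tx":-0.59,"ty":0.07,"tz":0.58,"roll":0,"jaw":0.3}]' 
python3 st.py .594 -.026 .108
```

```text
time_s: 22.7
position: [0.5614, -0.0266, 0.1214]
tcp_rot: [[-0.881, 0.11, 0.461], [0.097, 0.994, -0.051], [-0.464, 0.0, -0.886]]
force: [0.6, 1.0, -2.2]
opening: 0.577
grasp_force: 29.5
22.7 [ 0.5614 -0.0266  0.1214] [ -16.8   29.5  117.9   42.2    7.3 -141.3] 
 [[-0.8807, 0.1098, 0.4607], [0.0974, 0.9939, -0.0507], [-0.4635, 0.0002, -0.8861]]
tilt 27.615373007968515 heading -6.284485523739389 y elev 0.011544996159048443
to [0.594, -0.026, 0.108] -> [-2.25  0.42  2.68]
```

```bash
python3 -m jog '[{"tx":-0.32,"ty":0.06,"tz":0.38,"roll":-0.0125,"jaw":0.3},{"tx":-0.32,"ty":0.06,"tz":0.38,"roll":-0.0125,"jaw":0.3},{"tx":-0.32,"ty":0.06,"tz":0.38,"roll":-0.0125,"jaw":0.3},{"tx":-0.32,"ty":0.06,"tz":0.38,"roll":-0.0125,"jaw":0.3},{"tx":-0.32,"ty":0.06,"tz":0.38,"roll":0,"jaw":0.3},{"tx":-0.32,"ty":0.06,"tz":0.38,"roll":0,"jaw":0.3},{"tx":-0.32,"ty":0.06,"tz":0.38,"roll":0,"jaw":0.3}]' 
python3 st.py .595 -.026 .097
python3 - <<'E'
from loc import *
p=read_state()['position']; bottle(p+[.008,0,-.067],p+[.008,0,.037])
E
```

```text
time_s: 23.4
position: [0.5943, -0.0244, 0.1072]
tcp_rot: [[-0.885, 0.064, 0.46], [0.046, 0.998, -0.05], [-0.462, -0.023, -0.886]]
force: [0.1, 0.1, -1.3]
opening: 0.572
grasp_force: 29.5
23.4 [ 0.5943 -0.0244  0.1072] [ -15.3   32.6  113.8   33.5    7.7 -134.2] 
 [[-0.8855, 0.0643, 0.4602], [0.0465, 0.9977, -0.05], [-0.4623, -0.0229, -0.8864]]
tilt 27.572829635812347 heading -6.198705280395301 y elev -1.3099804604422998
to [0.595, -0.026, 0.097] -> [ 0.4  -0.13  0.95]
top expect [286.3 173.1] [([288.1, 177.3], 0.54)]
  cap expect [284.3 164.3] [([285.6, 164.4], [280, 162, 11, 7, 58])]
scene expect [327.1 254.5] [([328.9, 251.6], 0.57)]
  cap expect [327.8 237. ] []
base [ 0.5905 -0.028   0.0387] [np.float64(1.5), np.float64(1.5)]
```

```bash
python3 -m jog '[{"tx":0.035,"ty":-0.03,"tz":0.27,"roll":0,"jaw":0.3},{"tx":0.035,"ty":-0.03,"tz":0.27,"roll":0,"jaw":0.3},{"tx":0.035,"ty":-0.03,"tz":0.27,"roll":0,"jaw":0.3},{"tx":0.035,"ty":-0.02,"tz":0.27,"roll":0,"jaw":0.3}]' | egrep 'pos|force'
python3 -m jog '[{"tx":0.07,"ty":0,"tz":0.13,"roll":0,"jaw":0.3},{"tx":0.07,"ty":0,"tz":0.13,"roll":0,"jaw":0.3}]' | egrep 'pos|force'
python3 -m jog '[{"tx":0.045,"ty":0,"tz":0.09,"roll":0,"jaw":0.3},{"tx":0,"ty":0,"tz":0,"roll":0,"jaw":0.3}]' | egrep 'pos|force'
```

```text
position: [0.5976, -0.0262, 0.097]
force: [0.4, -0.1, -1.7]
grasp_force: 29.5
position: [0.5976, -0.0262, 0.0943]
force: [-3.5, 2.1, 7.0]
grasp_force: 29.6
position: [0.5978, -0.0261, 0.0944]
force: [-3.4, 1.5, 5.8]
grasp_force: 29.6
```

Run:
```python
from loc import *
for k in range(3):
    s=read_state(); print(s['force'].round(2),s['moment'].round(3),s['position'].round(4))
    p=s['position']; bottle(p+[.004,0,-.07],p+[.008,0,.035])
```

```text
[-3.38  1.47  5.76] [0.104 0.296 0.023] [ 0.5978 -0.0261  0.0944]
top expect [287.2 174.5] [([287.3, 176.9], 0.47)]
  cap expect [285.3 164.2] [([286.3, 164.0], [281, 162, 11, 5, 50])]
scene expect [326.7 256.6] [([327.8, 254.5], 0.5)]
  cap expect [326.5 240.2] []
base [ 0.5948 -0.0268  0.0269] [np.float64(0.2), np.float64(0.2)]
[-1.62  1.57  6.72] [0.149 0.314 0.03 ] [ 0.5978 -0.0261  0.0944]
top expect [287.2 174.5] [([287.4, 177.2], 0.64)]
  cap expect [285.3 164.2] [([286.3, 164.0], [281, 162, 11, 5, 50])]
scene expect [326.7 256.6] [([326.8, 253.3], 0.73)]
  cap expect [326.5 240.2] []
base [ 0.5941 -0.029   0.0308] [np.float64(2.1), np.float64(2.1)]
[-2.96  1.67  6.51] [0.137 0.263 0.091] [ 0.5978 -0.0261  0.0944]
top expect [287.2 174.5] [([285.8, 178.4], 0.61)]
  cap expect [285.3 164.2] [([286.3, 164.0], [281, 162, 11, 5, 50])]
scene expect [326.7 256.6] [([325.2, 255.1], 0.74)]
  cap expect [326.5 240.2] []
base [ 0.5953 -0.0283  0.0203] [np.float64(6.9), np.float64(6.9)]
```

```bash
python3 -m jog '[{"tx":-0.1,"ty":0,"tz":-0.18,"roll":0,"jaw":0.3},{"tx":-0.1,"ty":0,"tz":-0.18,"roll":0,"jaw":0.3},{"tx":-0.26,"ty":0.02,"tz":0.14,"roll":0,"jaw":0.3},{"tx":-0.26,"ty":0.02,"tz":0.14,"roll":0,"jaw":0.3},{"tx":0,"ty":0,"tz":0,"roll":0,"jaw":0.3}]' | egrep 'pos|force'
python3 -m jog '[{"tx":0.05,"ty":0,"tz":0.09,"roll":0,"jaw":0.3},{"tx":0.05,"ty":0,"tz":0.09,"roll":0,"jaw":0.3},{"tx":0,"ty":0,"tz":0,"roll":0,"jaw":0.3}]' | egrep 'pos|force'
python3 -m jog '[{"tx":0.05,"ty":0,"tz":0.09,"roll":0,"jaw":0.3},{"tx":0,"ty":0,"tz":0,"roll":0,"jaw":0.3}]' | egrep 'pos|force'
python3 -c "
from rig import *
print(read_state()['moment'])"
```

```text
position: [0.6041, -0.0262, 0.0975]
force: [-0.9, 0.8, -0.9]
grasp_force: 29.5
position: [0.6032, -0.026, 0.0949]
force: [0.3, -0.1, -1.5]
grasp_force: 29.5
position: [0.6035, -0.0261, 0.0946]
force: [-1.0, 1.0, 1.8]
grasp_force: 29.6
[0.10713694 0.41215507 0.05799506]
```

```bash
python3 -m jog '[{"tx":0,"ty":0,"tz":0,"roll":0,"jaw":0.565},{"tx":0,"ty":0,"tz":0,"roll":0,"jaw":0.575},{"tx":0,"ty":0,"tz":0,"roll":0,"jaw":0.58},{"tx":0,"ty":0,"tz":0,"roll":0,"jaw":0.585},{"tx":0,"ty":0,"tz":0,"roll":0,"jaw":0.59},{"tx":0,"ty":0,"tz":0,"roll":0,"jaw":0.6},{"tx":0,"ty":0,"tz":0,"roll":0,"jaw":0.62},{"tx":0,"ty":0,"tz":0,"roll":0,"jaw":0.65}]' 
python3 -m jog '[{"tx":0,"ty":0,"tz":0,"roll":0,"jaw":0.7},{"tx":0,"ty":0,"tz":0,"roll":0,"jaw":0.76},{"tx":0,"ty":0,"tz":0,"roll":0,"jaw":0.82},{"tx":0,"ty":0,"tz":0,"roll":0,"jaw":0.82}]'
python3 - <<'E'
from loc import *
s=read_state(); p=s['position']; print(s['moment'])
bottle([.604,-.026,.023],[.604,-.026,.128])
R=s['tcp_rot']; print((R.T@[-10,0,0]).round(2),(R.T@[0,0,1]).round(3))
E
```

```text
time_s: 26.8
position: [0.6037, -0.0264, 0.0941]
tcp_rot: [[-0.885, 0.065, 0.46], [0.047, 0.998, -0.05], [-0.463, -0.023, -0.886]]
force: [1.0, -0.3, -1.0]
opening: 0.632
grasp_force: 0.2
time_s: 27.2
position: [0.6036, -0.0263, 0.0943]
tcp_rot: [[-0.885, 0.065, 0.461], [0.047, 0.998, -0.05], [-0.463, -0.023, -0.886]]
force: [0.1, -0.1, -0.3]
opening: 0.8
grasp_force: 0.0
[0.06159633 0.28334223 0.0198382 ]
top expect [287.2 173.8] [([286.0, 175.1], 0.58)]
  cap expect [285.3 165.1] []
scene expect [326.3 257.3] [([328.7, 254.4], 0.85)]
  cap expect [326.9 240. ] []
base [ 0.5974 -0.0228  0.0358] [np.float64(0.8), np.float64(0.8)]
[ 8.85 -0.65 -4.61] [-0.463 -0.023 -0.886]
```

```bash
python3 -m jog '[{"tx":0.45,"ty":-0.03,"tz":-0.23,"roll":0,"jaw":0.82},{"tx":0.885,"ty":-0.065,"tz":-0.46,"roll":0,"jaw":0.82},{"tx":0.885,"ty":-0.065,"tz":-0.46,"roll":0,"jaw":0.82},{"tx":0.885,"ty":-0.065,"tz":-0.46,"roll":0,"jaw":0.82},{"tx":0.885,"ty":-0.065,"tz":-0.46,"roll":0,"jaw":0.82},{"tx":0.885,"ty":-0.065,"tz":-0.46,"roll":0,"jaw":0.82},{"tx":0.885,"ty":-0.065,"tz":-0.46,"roll":0,"jaw":0.82},{"tx":0.45,"ty":-0.03,"tz":-0.23,"roll":0,"jaw":0.82}]' 
python3 -m jog '[{"tx":0.2,"ty":0.01,"tz":0.4,"roll":0.01,"jaw":0.6},{"tx":0.2,"ty":0.01,"tz":0.4,"roll":0.01,"jaw":0.4},{"tx":0.2,"ty":0.01,"tz":0.4,"roll":0.01,"jaw":0.2},{"tx":0.2,"ty":0.01,"tz":0.4,"roll":0.01,"jaw":0.0},{"tx":0.2,"ty":0.01,"tz":0.4,"roll":0.01,"jaw":0.0},{"tx":0.2,"ty":0.01,"tz":0.4,"roll":0.0,"jaw":0.0},{"tx":0,"ty":0,"tz":0,"roll":0,"jaw":0.0}]' 
python3 st.py .55 -.026 .0675
python3 - <<'E'
from loc import *
for k in range(2): bottle([.604,-.026,.023],[.604,-.026,.128])
E
```

```text
time_s: 28.2
position: [0.5397, -0.0239, 0.105]
tcp_rot: [[-0.894, 0.067, 0.442], [0.048, 0.997, -0.054], [-0.445, -0.027, -0.895]]
force: [0.5, 0.4, -0.9]
opening: 0.822
grasp_force: 0.0
time_s: 28.9
position: [0.5464, -0.0223, 0.0862]
tcp_rot: [[-0.897, 0.115, 0.427], [0.1, 0.993, -0.057], [-0.431, -0.008, -0.902]]
force: [0.7, 0.5, -0.4]
opening: 0.264
grasp_force: 0.0
28.9 [ 0.5464 -0.0223  0.0862] [ -16.2   33.4  119.6   64.7    4.1 -163.5] 
 [[-0.897, 0.1146, 0.4269], [0.0998, 0.9934, -0.0569], [-0.4306, -0.0084, -0.9025]]
tilt 25.512931979920104 heading -7.58524639540048 y elev -0.4806084595649793
to [0.55, -0.026, 0.0675] -> [ 0.45 -0.31  1.86]
top expect [287.2 173.8] [([288.5, 174.7], 0.74)]
  cap expect [285.3 165.1] [([284.0, 166.7], [279, 162, 11, 11, 102])]
scene expect [326.3 257.3] [([325.5, 255.0], 0.76)]
  cap expect [326.9 240. ] []
base [ 0.601  -0.0305  0.0282] [np.float64(0.9), np.float64(0.9)]
top expect [287.2 173.8] [([288.9, 173.0], 0.76)]
  cap expect [285.3 165.1] [([284.0, 166.7], [279, 162, 11, 11, 102])]
scene expect [326.3 257.3] [([327.1, 256.0], 0.86)]
  cap expect [326.9 240. ] []
base [ 0.6033 -0.0278  0.0294] [np.float64(3.4), np.float64(3.4)]
```

```bash
python3 -m jog '[{"tx":0.06,"ty":-0.02,"tz":0.39,"roll":0,"jaw":0},{"tx":0.06,"ty":-0.02,"tz":0.39,"roll":0,"jaw":0},{"tx":0.06,"ty":-0.02,"tz":0.39,"roll":0,"jaw":0},{"tx":0.06,"ty":-0.02,"tz":0.39,"roll":0,"jaw":0},{"tx":0.06,"ty":-0.02,"tz":0.39,"roll":0,"jaw":0},{"tx":0,"ty":0,"tz":0,"roll":0,"jaw":0}]' 
python3 st.py .56 -.025 .0675
```

```text
time_s: 29.9
position: [0.5557, -0.0235, 0.0723]
tcp_rot: [[-0.901, 0.116, 0.418], [0.101, 0.993, -0.059], [-0.422, -0.011, -0.906]]
force: [-0.7, 0.8, -0.3]
opening: 0.003
grasp_force: 0.0
29.9 [ 0.5557 -0.0235  0.0723] [ -15.8   35.4  118.3   65.     3.6 -163.5] 
 [[-0.9009, 0.1161, 0.4182], [0.1008, 0.9932, -0.0585], [-0.4222, -0.0106, -0.9065]]
tilt 24.980466152316488 heading -7.964077243913137 y elev -0.6052905753825466
to [0.56, -0.025, 0.0675] -> [-0.2  -0.1   0.63]
```

```bash
python3 -m jog '[{"tx":-0.135,"ty":0,"tz":0.063,"roll":0,"jaw":0},{"tx":-0.135,"ty":0,"tz":0.063,"roll":0,"jaw":0},{"tx":-0.135,"ty":0,"tz":0.063,"roll":0,"jaw":0},{"tx":-0.135,"ty":0,"tz":0.063,"roll":0,"jaw":0},{"tx":-0.135,"ty":0,"tz":0.063,"roll":0,"jaw":0},{"tx":-0.135,"ty":0,"tz":0.063,"roll":0,"jaw":0}]' 
python3 st.py .57 -.025 .0723
python3 - <<'E'
from loc import *
bottle([.606,-.026,.023],[.606,-.026,.128])
E
```

```text
time_s: 30.5
position: [0.5642, -0.0244, 0.0727]
tcp_rot: [[-0.901, 0.116, 0.418], [0.101, 0.993, -0.058], [-0.422, -0.01, -0.906]]
force: [0.2, 0.1, 0.2]
opening: 0.006
grasp_force: 0.0
30.5 [ 0.5642 -0.0244  0.0727] [ -15.6   35.6  117.    51.4    4.1 -149.7] 
 [[-0.9008, 0.116, 0.4184], [0.1008, 0.9932, -0.0585], [-0.4223, -0.0105, -0.9064]]
tilt 24.988739300007047 heading -7.954492436076411 y elev -0.6012141839614538
to [0.57, -0.025, 0.0723] -> [-0.51  0.01  0.28]
top expect [287.2 173.1] [([286.8, 173.9], 0.88)]
  cap expect [285.3 164.3] [([284.0, 166.7], [279, 162, 11, 11, 103])]
scene expect [325.9 257.7] [([326.8, 257.4], 0.82)]
  cap expect [326.5 240.5] []
base [ 0.6036 -0.0247  0.0231] [np.float64(0.2), np.float64(0.2)]
```

```bash
python3 -m jog '[{"tx":0,"ty":0,"tz":0,"roll":-0.06,"jaw":0},{"tx":0,"ty":0,"tz":0,"roll":-0.05,"jaw":0},{"tx":-0.135,"ty":0.03,"tz":0.063,"roll":0,"jaw":0},{"tx":-0.135,"ty":0.01,"tz":0.063,"roll":0,"jaw":0},{"tx":0,"ty":0,"tz":0,"roll":0,"jaw":0}]' | egrep 'pos|force'
python3 -m jog '[{"tx":-0.09,"ty":0,"tz":0.042,"roll":0,"jaw":0},{"tx":-0.09,"ty":0,"tz":0.042,"roll":0,"jaw":0},{"tx":0,"ty":0,"tz":0,"roll":0,"jaw":0}]' | egrep 'pos|force'
python3 st.py
python3 - <<'E'
from loc import *
bottle([.606,-.026,.023],[.606,-.026,.128])
E
```

```text
position: [0.5674, -0.0241, 0.0728]
force: [-0.1, -0.1, 0.0]
grasp_force: 0.0
position: [0.5692, -0.0241, 0.0727]
force: [-0.4, -0.3, -0.3]
grasp_force: 0.1
31.5 [ 0.5692 -0.0241  0.0727] [ -15.4   35.7  116.3   45.     4.4 -149.4] 
 [[-0.9081, 0.0163, 0.4184], [-0.009, 0.9983, -0.0584], [-0.4186, -0.0568, -0.9064]]
tilt 24.989948904882016 heading -7.948249000796013 y elev -3.2566322285264118
top expect [287.2 173.1] [([286.3, 173.1], 0.73)]
  cap expect [285.3 164.3] [([284.0, 166.7], [279, 162, 11, 11, 103])]
scene expect [325.9 257.7] [([329.4, 256.4], 0.59), ([333.3, 247.8], 0.21)]
  cap expect [326.5 240.5] []
base [ 0.6019 -0.0205  0.0329] [np.float64(4.0), np.float64(4.0)]
```

```bash
for i in 1; do python3 -m jog '[{"tx":-0.09,"ty":0,"tz":0.042,"roll":0,"jaw":0},{"tx":-0.09,"ty":0,"tz":0.042,"roll":0,"jaw":0},{"tx":0,"ty":0,"tz":0,"roll":0,"jaw":0}]' | egrep 'pos|force'; done
python3 -m jog '[{"tx":-0.09,"ty":0,"tz":0.042,"roll":0,"jaw":0},{"tx":-0.09,"ty":0,"tz":0.042,"roll":0,"jaw":0},{"tx":0,"ty":0,"tz":0,"roll":0,"jaw":0}]' | egrep 'pos|force'
python3 - <<'E'
from loc import *
bottle([.606,-.026,.023],[.606,-.026,.128])
a=trace('scene','bottle'); print([(d['bbox'],round(d['p'],2)) for d in a])
a=trace('top','bottle'); print([(d['bbox'],round(d['p'],2)) for d in a])
E
```

```text
position: [0.5711, -0.0241, 0.0727]
force: [-2.1, 0.5, 1.1]
grasp_force: 0.9
position: [0.5734, -0.0242, 0.0728]
force: [-1.5, -0.5, 1.8]
grasp_force: 1.0
top expect [287.2 173.1] [([286.7, 172.1], 0.74)]
  cap expect [285.3 164.3] [([284.4, 164.7], [279, 162, 11, 8, 63])]
scene expect [325.9 257.7] [([327.5, 255.6], 0.52)]
  cap expect [326.5 240.5] []
base [ 0.6046 -0.0236  0.0378] [np.float64(1.9), np.float64(1.9)]
[([243.2, 203.4, 31.5, 23.1], 0.87), ([264.4, 141.0, 28.8, 21.8], 0.77), ([317.3, 242.2, 21.7, 23.0], 0.7), ([237.2, 244.1, 35.2, 27.7], 0.61)]
[([276.9, 160.0, 19.9, 21.1], 0.85), ([425.2, 264.2, 41.5, 18.6], 0.76), ([334.2, 113.0, 37.1, 32.1], 0.75), ([369.1, 156.4, 43.2, 27.2], 0.59)]
```

```bash
cat > cap.py <<'E'
from h import *
c=capture('top'); i=c['img'].astype(float)
g=i[155:200,279:290].min(2).mean(1); g2=i[155:200,275:295].max(2)
r=np.arange(155,200); print('rows',dict(zip(r[5:24].tolist(),g[5:24].round().tolist())))
for X in(.600,.606,.6112): print(X,'cap front rim row',proj(c,[X-.016,-.024,.129])[0].round(1),'cap bottom',proj(c,[X-.016,-.024,.111])[0].round(1),'shoulder',proj(c,[X-.025,-.024,.101])[0].round(1),'base',proj(c,[X-.025,-.024,.023])[0].round(1))
E
python3 cap.py
python3 -m jog '[{"tx":-0.09,"ty":0,"tz":0.042,"roll":0,"jaw":0},{"tx":-0.09,"ty":0,"tz":0.042,"roll":0,"jaw":0},{"tx":0,"ty":0,"tz":0,"roll":0,"jaw":0}]' | egrep 'pos|force'
python3 cap.py | head -1
```

```text
rows {160: 109.0, 161: 142.0, 162: 160.0, 163: 164.0, 164: 164.0, 165: 163.0, 166: 159.0, 167: 152.0, 168: 147.0, 169: 127.0, 170: 85.0, 171: 57.0, 172: 47.0, 173: 39.0, 174: 29.0, 175: 26.0, 176: 39.0, 177: 53.0, 178: 67.0}
0.6 cap front rim row [284.3 172.9] cap bottom [284.7 174.4] shoulder [284.8 178.7] base [286.2 184.3]
0.606 cap front rim row [284.3 170.5] cap bottom [284.7 172. ] shoulder [284.8 176.4] base [286.3 182.1]
0.6112 cap front rim row [284.4 168.4] cap bottom [284.8 170. ] shoulder [284.9 174.3] base [286.3 180.2]
position: [0.5756, -0.0243, 0.0728]
force: [-2.0, 0.6, 0.8]
grasp_force: 1.0
rows {160: 110.0, 161: 141.0, 162: 159.0, 163: 160.0, 164: 157.0, 165: 150.0, 166: 131.0, 167: 101.0, 168: 74.0, 169: 59.0, 170: 50.0, 171: 41.0, 172: 32.0, 173: 23.0, 174: 24.0, 175: 42.0, 176: 58.0, 177: 69.0, 178: 68.0}
```

```bash
python3 -m jog '[{"tx":0.07,"ty":0,"tz":-0.032,"roll":0,"jaw":0},{"tx":0.07,"ty":0,"tz":-0.032,"roll":0,"jaw":0},{"tx":0.07,"ty":0,"tz":-0.032,"roll":0,"jaw":0},{"tx":0.07,"ty":0,"tz":-0.032,"roll":0,"jaw":0},{"tx":0.07,"ty":0,"tz":-0.032,"roll":0,"jaw":0},{"tx":0.07,"ty":0,"tz":-0.032,"roll":0,"jaw":0},{"tx":0.07,"ty":0,"tz":-0.032,"roll":0,"jaw":0},{"tx":0.07,"ty":0,"tz":-0.032,"roll":0,"jaw":0}]' | egrep 'pos|force'
python3 cap.py|head -1
python3 -m jog '[{"tx":0.07,"ty":0,"tz":-0.032,"roll":0,"jaw":0},{"tx":0.07,"ty":0,"tz":-0.032,"roll":0,"jaw":0},{"tx":0.07,"ty":0,"tz":-0.032,"roll":0,"jaw":0},{"tx":0.07,"ty":0,"tz":-0.032,"roll":0,"jaw":0},{"tx":0.07,"ty":0,"tz":-0.032,"roll":0,"jaw":0},{"tx":0.07,"ty":0,"tz":-0.032,"roll":0,"jaw":0},{"tx":0,"ty":0,"tz":0,"roll":0,"jaw":0}]' | egrep 'pos|force'
python3 cap.py|head -1; python3 st.py .563 -.025 .056
```

```text
position: [0.569, -0.0242, 0.0727]
force: [0.1, -1.0, -0.2]
grasp_force: 0.0
rows {160: 97.0, 161: 126.0, 162: 152.0, 163: 163.0, 164: 165.0, 165: 166.0, 166: 166.0, 167: 179.0, 168: 221.0, 169: 232.0, 170: 219.0, 171: 180.0, 172: 113.0, 173: 64.0, 174: 49.0, 175: 42.0, 176: 33.0, 177: 27.0, 178: 38.0}
position: [0.5643, -0.024, 0.0726]
force: [-0.5, 0.3, -0.8]
grasp_force: 0.0
rows {160: 97.0, 161: 126.0, 162: 152.0, 163: 162.0, 164: 166.0, 165: 167.0, 166: 166.0, 167: 179.0, 168: 220.0, 169: 232.0, 170: 219.0, 171: 180.0, 172: 114.0, 173: 65.0, 174: 49.0, 175: 42.0, 176: 34.0, 177: 27.0, 178: 33.0}
34.6 [ 0.5644 -0.024   0.0726] [ -15.6   35.6  117.    51.3    4.1 -155.8] 
 [[-0.9081, 0.0165, 0.4185], [-0.0088, 0.9982, -0.0585], [-0.4187, -0.0568, -0.9063]]
tilt 24.995084500794384 heading -7.961266781088968 y elev -3.257917390048624
to [0.563, -0.025, 0.056] -> [ 0.82 -0.01  1.45]
```

```bash
python3 -m jog '[{"tx":0.1,"ty":0.01,"tz":0.22,"roll":0,"jaw":0},{"tx":0.1,"ty":0.01,"tz":0.22,"roll":0,"jaw":0},{"tx":0.1,"ty":0.01,"tz":0.22,"roll":0,"jaw":0},{"tx":0.1,"ty":0.01,"tz":0.22,"roll":0,"jaw":0},{"tx":0.1,"ty":0.01,"tz":0.22,"roll":0,"jaw":0},{"tx":0.1,"ty":0.01,"tz":0.22,"roll":0,"jaw":0},{"tx":0,"ty":0,"tz":0,"roll":0,"jaw":0}]' 
python3 st.py .568 -.025 .056
```

```text
time_s: 35.3
position: [0.5671, -0.0236, 0.061]
tcp_rot: [[-0.911, 0.017, 0.413], [-0.009, 0.998, -0.06], [-0.413, -0.058, -0.909]]
force: [-0.6, -0.2, -0.4]
opening: 0.004
grasp_force: 0.0
35.3 [ 0.5671 -0.0236  0.061 ] [ -15.3   37.1  116.6   59.2    3.4 -163.5] 
 [[-0.9108, 0.0169, 0.4126], [-0.0087, 0.9982, -0.06], [-0.4128, -0.0583, -0.9089]]
tilt 24.640329628215113 heading -8.280892985383332 y elev -3.3404899081100434
to [0.568, -0.025, 0.056] -> [ 0.12 -0.11  0.5 ]
```

```bash
python3 -m jog '[{"tx":0,"ty":0,"tz":0,"roll":0.06,"jaw":0},{"tx":0.06,"ty":0,"tz":0.16,"roll":0.03,"jaw":0},{"tx":0.06,"ty":0,"tz":0.16,"roll":0,"jaw":0},{"tx":0.05,"ty":0,"tz":0.16,"roll":0,"jaw":0},{"tx":0,"ty":0,"tz":0,"roll":0,"jaw":0}]' | egrep 'pos|force'
python3 -m jog '[{"tx":-0.09,"ty":0,"tz":0.042,"roll":0,"jaw":0},{"tx":-0.09,"ty":0,"tz":0.042,"roll":0,"jaw":0},{"tx":0,"ty":0,"tz":0,"roll":0,"jaw":0}]' | egrep 'pos|force'
python3 st.py .575 -.025 .056;python3 cap.py|head -1
```

```text
position: [0.5681, -0.0237, 0.0567]
force: [-1.0, -0.8, -0.5]
grasp_force: 0.0
position: [0.5698, -0.0238, 0.0568]
force: [-1.3, -0.4, -0.6]
grasp_force: 0.2
36.1 [ 0.5698 -0.0238  0.0568] [ -15.2   37.7  116.3   60.5    3.3 -159.6] 
 [[-0.9063, 0.0983, 0.411], [0.0807, 0.9949, -0.0602], [-0.4148, -0.0214, -0.9097]]
tilt 24.54288068866326 heading -8.331403664983252 y elev -1.226278741635599
to [0.575, -0.025, 0.056] -> [-0.45 -0.06  0.29]
rows {160: 98.0, 161: 127.0, 162: 154.0, 163: 163.0, 164: 167.0, 165: 168.0, 166: 166.0, 167: 180.0, 168: 222.0, 169: 233.0, 170: 220.0, 171: 182.0, 172: 114.0, 173: 65.0, 174: 49.0, 175: 42.0, 176: 34.0, 177: 27.0, 178: 31.0}
```

Contact is starting; continue low pushing, watching the force and cap edge.

```bash
for k in 1; do python3 -m jog '[{"tx":-0.09,"ty":0.01,"tz":0.042,"roll":0,"jaw":0},{"tx":-0.09,"ty":0.01,"tz":0.042,"roll":0,"jaw":0},{"tx":0,"ty":0,"tz":0,"roll":0,"jaw":0}]' | egrep 'pos|force'; done; python3 cap.py|head -1
python3 -m jog '[{"tx":-0.09,"ty":0.01,"tz":0.042,"roll":0,"jaw":0},{"tx":0,"ty":0,"tz":0,"roll":0,"jaw":0}]' | egrep 'pos|force'; python3 cap.py|head -1
```

```text
position: [0.5716, -0.0238, 0.0567]
force: [-1.9, 0.8, 0.3]
grasp_force: 0.7
rows {160: 104.0, 161: 137.0, 162: 159.0, 163: 166.0, 164: 168.0, 165: 168.0, 166: 167.0, 167: 178.0, 168: 214.0, 169: 220.0, 170: 197.0, 171: 142.0, 172: 82.0, 173: 53.0, 174: 45.0, 175: 38.0, 176: 28.0, 177: 25.0, 178: 36.0}
position: [0.5727, -0.0238, 0.0567]
force: [-1.0, 0.0, 0.3]
grasp_force: 0.7
rows {160: 107.0, 161: 140.0, 162: 161.0, 163: 166.0, 164: 168.0, 165: 168.0, 166: 168.0, 167: 177.0, 168: 207.0, 169: 209.0, 170: 174.0, 171: 112.0, 172: 66.0, 173: 48.0, 174: 42.0, 175: 33.0, 176: 27.0, 177: 35.0, 178: 46.0}
```

```bash
python3 -m jog '[{"tx":-0.09,"ty":0.01,"tz":0.042,"roll":0,"jaw":0},{"tx":0,"ty":0,"tz":0,"roll":0,"jaw":0}]' | egrep 'pos|force'; python3 cap.py|head -1|cut -c60-160
python3 -m jog '[{"tx":-0.09,"ty":0.01,"tz":0.042,"roll":0,"jaw":0},{"tx":0,"ty":0,"tz":0,"roll":0,"jaw":0}]' | egrep 'pos|force'; python3 cap.py|head -1|cut -c60-160
python3 -m jog '[{"tx":-0.09,"ty":0.01,"tz":0.042,"roll":0,"jaw":0},{"tx":0,"ty":0,"tz":0,"roll":0,"jaw":0}]' | egrep 'pos|force'; python3 cap.py|head -1|cut -c60-160
```

```text
position: [0.5739, -0.0239, 0.0567]
force: [-1.4, -0.6, 0.0]
grasp_force: 0.7
168.0, 165: 168.0, 166: 167.0, 167: 173.0, 168: 195.0, 169: 192.0, 170: 148.0, 171: 85.0, 172: 53.0, 
position: [0.5751, -0.0239, 0.0568]
force: [-1.2, 1.2, -0.3]
grasp_force: 0.6
168.0, 165: 168.0, 166: 167.0, 167: 170.0, 168: 183.0, 169: 169.0, 170: 114.0, 171: 65.0, 172: 49.0, 
position: [0.5761, -0.0239, 0.0568]
force: [-1.2, 0.5, -0.1]
grasp_force: 0.7
169.0, 165: 167.0, 166: 165.0, 167: 165.0, 168: 169.0, 169: 150.0, 170: 94.0, 171: 55.0, 172: 46.0, 1
```

```bash
python3 -m jog '[{"tx":-0.09,"ty":0.01,"tz":0.042,"roll":0,"jaw":0},{"tx":0,"ty":0,"tz":0,"roll":0,"jaw":0}]' | egrep 'pos|force'; python3 cap.py|head -1|cut -c60-160
python3 -m jog '[{"tx":-0.09,"ty":0.01,"tz":0.042,"roll":0,"jaw":0},{"tx":0,"ty":0,"tz":0,"roll":0,"jaw":0}]' | egrep 'pos|force'; python3 cap.py|head -1|cut -c60-160
python3 st.py
```

```text
position: [0.5764, -0.0239, 0.0566]
force: [-3.1, -1.5, 1.1]
grasp_force: 1.6
168.0, 165: 168.0, 166: 165.0, 167: 163.0, 168: 166.0, 169: 147.0, 170: 93.0, 171: 55.0, 172: 45.0, 1
position: [0.5768, -0.0239, 0.0566]
force: [-6.3, -1.8, 3.7]
grasp_force: 3.0
168.0, 165: 168.0, 166: 164.0, 167: 162.0, 168: 166.0, 169: 147.0, 170: 93.0, 171: 54.0, 172: 45.0, 1
38.0 [ 0.5768 -0.0239  0.0566] [ -14.9   37.9  115.2   47.     3.7 -145.9] 
 [[-0.9066, 0.0997, 0.4099], [0.0821, 0.9948, -0.0604], [-0.4138, -0.0211, -0.9101]]
tilt 24.479432808050756 heading -8.379101202537031 y elev -1.208454595267183
```

```bash
python3 -m jog '[{"tx":0.18,"ty":-0.02,"tz":-0.08,"roll":0,"jaw":0},{"tx":0.18,"ty":-0.02,"tz":-0.08,"roll":0,"jaw":0},{"tx":-0.045,"ty":-0.6,"tz":0.03,"roll":0,"jaw":0},{"tx":-0.045,"ty":-0.6,"tz":0.03,"roll":0,"jaw":0},{"tx":-0.04,"ty":-0.6,"tz":0.03,"roll":0,"jaw":0},{"tx":0,"ty":0,"tz":0,"roll":0,"jaw":0}]' | egrep 'pos|force'
python3 -m jog '[{"tx":-0.13,"ty":0.01,"tz":0.06,"roll":0,"jaw":0},{"tx":-0.09,"ty":0.01,"tz":0.042,"roll":0,"jaw":0},{"tx":0,"ty":0,"tz":0,"roll":0,"jaw":0}]' | egrep 'pos|force'; python3 cap.py|head -1|cut -c60-160
python3 st.py
```

```text
position: [0.5748, -0.0429, 0.0571]
force: [-0.1, 1.0, -0.9]
grasp_force: 0.1
position: [0.5759, -0.0421, 0.0567]
force: [-1.9, -1.9, 0.6]
grasp_force: 1.2
170.0, 165: 170.0, 166: 166.0, 167: 158.0, 168: 149.0, 169: 125.0, 170: 81.0, 171: 52.0, 172: 45.0, 1
38.95 [ 0.5759 -0.0421  0.0567] [ -17.3   37.9  115.3   55.7    4.4 -156.7] 
 [[-0.9062, 0.0994, 0.411], [0.0816, 0.9948, -0.0607], [-0.415, -0.0215, -0.9096]]
tilt 24.551482644667743 heading -8.403507477381693 y elev -1.2313759497477894
```

```bash
python3 -m jog '[{"tx":-0.09,"ty":0.01,"tz":0.042,"roll":0,"jaw":0},{"tx":0,"ty":0,"tz":0,"roll":0,"jaw":0}]' | egrep 'pos|force'; python3 cap.py|head -1|cut -c60-160
python3 -m jog '[{"tx":-0.09,"ty":0.01,"tz":0.042,"roll":0,"jaw":0},{"tx":0,"ty":0,"tz":0,"roll":0,"jaw":0}]' | egrep 'pos|force'; python3 cap.py|head -1|cut -c60-160
```

```text
position: [0.5768, -0.0422, 0.0567]
force: [-3.6, -2.6, 0.7]
grasp_force: 2.0
169.0, 165: 168.0, 166: 164.0, 167: 153.0, 168: 136.0, 169: 107.0, 170: 71.0, 171: 50.0, 172: 43.0, 1
position: [0.5777, -0.0423, 0.0566]
force: [-5.5, -3.7, 1.8]
grasp_force: 2.5
170.0, 165: 167.0, 166: 161.0, 167: 145.0, 168: 118.0, 169: 85.0, 170: 60.0, 171: 47.0, 172: 40.0, 17
```

```bash
python3 -m jog '[{"tx":0.18,"ty":-0.02,"tz":-0.08,"roll":0,"jaw":0},{"tx":0.18,"ty":-0.02,"tz":-0.08,"roll":0,"jaw":0},{"tx":0.36,"ty":-0.04,"tz":-0.16,"roll":0.03,"jaw":0},{"tx":0.3,"ty":-0.04,"tz":-0.5,"roll":0.03,"jaw":0},{"tx":0.5,"ty":-0.04,"tz":-0.8,"roll":0.03,"jaw":0},{"tx":0.5,"ty":-0.04,"tz":-0.8,"roll":0,"jaw":0},{"tx":0.5,"ty":-0.04,"tz":-0.8,"roll":0,"jaw":0},{"tx":0,"ty":0,"tz":0,"roll":0,"jaw":0}]'  | egrep 'pos|force'
python3 - <<'E'
from h import *
c=capture('top'); i=c['img'].astype(int)
for X,y in((.6112,-.024),): print(proj(c,[[X+a,y+b,z] for z in(.023,.101) for a in(-.025,) for b in(.025,-.025)]).round(1).tolist())
for r in range(162,190): print(r,' '.join('%3d,%3d,%3d'%tuple(i[r,k]) for k in range(274,302,2)))
E
```

```text
position: [0.5415, -0.0386, 0.0769]
force: [-0.6, 0.4, -0.7]
grasp_force: 0.0
[[277.1, 180.1], [295.6, 180.4], [275.0, 174.2], [294.7, 174.5]]
162 101, 29, 20 116, 55, 26 171,136,112 190,178,162 192,180,164 194,182,167 194,182,166 195,183,167 178,157,138 154, 83, 40 111, 54, 21  84, 28, 16 103, 30, 21 103, 28, 20
163 143, 30, 25 130, 57, 26 172,141,118 195,183,168 194,182,166 196,184,168 196,184,169 197,185,169 179,163,145 155, 87, 46 109, 52, 19 113, 28, 19 145, 29, 24 144, 26, 22
164 160, 29, 27 136, 60, 26 165,129,106 192,181,166 194,182,166 196,184,169 197,185,169 197,185,170 173,160,145 153, 87, 47 109, 52, 21 123, 27, 19 163, 28, 25 162, 29, 27
165 162, 30, 25 139, 63, 26 159,116, 92 191,180,164 197,184,169 196,183,168 197,185,169 198,186,170 161,145,129 152, 85, 42 106, 50, 19 124, 26, 19 165, 30, 28 163, 28, 26
166 159, 30, 25 140, 65, 27 154,103, 74 180,167,152 195,183,169 197,185,170 199,187,171 192,180,165 150,126,107 158, 86, 39 104, 51, 21 124, 27, 21 166, 29, 27 163, 28, 25
167 157, 28, 22 144, 68, 28 152, 90, 51 165,145,128 192,181,165 198,188,172 199,187,173 174,162,1
[... 3158 characters left out ...]
 241,240,181
186 228,224,157 134,130, 86  66, 64, 47  94, 91, 62 133,130, 87 181,179,120 206,203,139 234,233,167 240,239,178 240,239,178 240,239,178 240,239,178 240,239,178 240,239,178
187 178,172,122  85, 79, 57  27, 28, 31  29, 29, 29  48, 50, 40  79, 78, 54 109,107, 73 204,194,132 234,228,159 225,220,152 232,227,159 234,230,160 235,230,161 234,230,161
188 144,134,113  62, 56, 47  36, 36, 40  36, 37, 39  31, 32, 34  28, 29, 30  45, 42, 34 165,138, 87 209,177,114 167,151,100 169,160,107 182,168,109 196,174,113 208,178,115
189 139,126,109  61, 55, 47  41, 41, 43  39, 40, 41  36, 36, 39  33, 34, 37  49, 43, 38 133, 92, 55 181,120, 72  99, 75, 50  71, 65, 47  87, 73, 49 121, 89, 55 148,102, 60
```

Run:
```python
from h import *
s=read_state(); R=s['tcp_rot']; p=s['position']; print(s['time_s'],s['joint_positions'].round(1),R.round(3).tolist())
for q in([.560,-.052,.070],[.570,-.052,.0568]): print((R.T@(np.array(q)-p)*100).round(2)); p=np.array(q)
```

```text
40.3 [ -18.3   34.4  119.6   66.8    4.4 -163.5] [[-0.894, 0.18, 0.411], [0.17, 0.984, -0.06], [-0.415, 0.016, -0.91]]
[-1.53 -0.98  1.43]
[-0.35  0.16  1.61]
```

```bash
python3 -m jog '[{"tx":-0.38,"ty":-0.25,"tz":0.36,"roll":0,"jaw":0},{"tx":-0.38,"ty":-0.25,"tz":0.36,"roll":0,"jaw":0},{"tx":-0.38,"ty":-0.24,"tz":0.36,"roll":0,"jaw":0},{"tx":-0.38,"ty":-0.24,"tz":0.36,"roll":0,"jaw":0},{"tx":0,"ty":0,"tz":0,"roll":0,"jaw":0}]' | egrep 'pos|force'
python3 -m jog '[{"tx":-0.07,"ty":0.03,"tz":0.32,"roll":-0.02,"jaw":0},{"tx":-0.07,"ty":0.03,"tz":0.32,"roll":-0.02,"jaw":0},{"tx":-0.07,"ty":0.03,"tz":0.32,"roll":-0.02,"jaw":0},{"tx":-0.07,"ty":0.03,"tz":0.32,"roll":-0.02,"jaw":0},{"tx":-0.07,"ty":0.03,"tz":0.32,"roll":0,"jaw":0},{"tx":0,"ty":0,"tz":0,"roll":0,"jaw":0}]' | egrep 'pos|force'
python3 st.py .5765 -.052 .0565
```

```text
position: [0.5614, -0.0528, 0.0692]
force: [0.9, 0.5, -0.4]
grasp_force: 0.0
position: [0.5708, -0.052, 0.0565]
force: [-0.6, 0.3, -0.6]
grasp_force: 0.0
41.4 [ 0.5708 -0.052   0.0565] [ -18.7   37.8  115.9   61.8    4.8 -163.5] 
 [[-0.9061, 0.1083, 0.409], [0.0914, 0.994, -0.0606], [-0.4131, -0.0175, -0.9105]]
tilt 24.423223989529852 heading -8.425327560169924 y elev -1.0024380550371819
to [0.5765, -0.052, 0.0565] -> [-0.51  0.06  0.23]
```

```bash
python3 -m jog '[{"tx":-0.16,"ty":0.02,"tz":0.07,"roll":0,"jaw":0},{"tx":-0.16,"ty":0.02,"tz":0.07,"roll":0,"jaw":0},{"tx":-0.16,"ty":0.02,"tz":0.07,"roll":0,"jaw":0},{"tx":0,"ty":0,"tz":0,"roll":0,"jaw":0}]' | egrep 'pos|force'
python3 -m jog '[{"tx":-0.1,"ty":0.01,"tz":0.045,"roll":0,"jaw":0},{"tx":0,"ty":0,"tz":0,"roll":0,"jaw":0}]' | egrep 'pos|force'; python3 cap.py|head -1|cut -c60-160
python3 -m jog '[{"tx":-0.1,"ty":0.01,"tz":0.045,"roll":0,"jaw":0},{"tx":0,"ty":0,"tz":0,"roll":0,"jaw":0}]' | egrep 'pos|force'; python3 cap.py|head -1|cut -c60-160
```

```text
position: [0.5759, -0.0519, 0.0568]
force: [-0.2, -0.8, -0.7]
grasp_force: 0.0
position: [0.5767, -0.052, 0.0567]
force: [-1.5, -0.5, -0.9]
grasp_force: 0.4
171.0, 165: 169.0, 166: 163.0, 167: 151.0, 168: 129.0, 169: 99.0, 170: 67.0, 171: 50.0, 172: 42.0, 17
position: [0.5781, -0.0521, 0.0568]
force: [-0.5, -0.6, -0.5]
grasp_force: 0.4
170.0, 165: 168.0, 166: 161.0, 167: 144.0, 168: 116.0, 169: 84.0, 170: 59.0, 171: 46.0, 172: 38.0, 17
```

```bash
python3 -m jog '[{"tx":-0.07,"ty":0.01,"tz":0.03,"roll":0,"jaw":0},{"tx":0,"ty":0,"tz":0,"roll":0,"jaw":0}]' | egrep 'pos|force'; python3 cap.py|head -1|cut -c60-160
python3 -m jog '[{"tx":-0.07,"ty":0.01,"tz":0.03,"roll":0,"jaw":0},{"tx":0,"ty":0,"tz":0,"roll":0,"jaw":0}]' | egrep 'pos|force'; python3 cap.py|head -1|cut -c60-160
python3 -m jog '[{"tx":-0.07,"ty":0.01,"tz":0.03,"roll":0,"jaw":0},{"tx":0,"ty":0,"tz":0,"roll":0,"jaw":0}]' | egrep 'pos|force'; python3 cap.py|head -1|cut -c60-160
```

```text
position: [0.5788, -0.0521, 0.0567]
force: [-1.3, -0.8, -0.4]
grasp_force: 0.6
169.0, 165: 166.0, 166: 159.0, 167: 141.0, 168: 109.0, 169: 73.0, 170: 53.0, 171: 45.0, 172: 37.0, 17
position: [0.5791, -0.052, 0.0567]
force: [-2.0, -1.8, 0.6]
grasp_force: 1.4
169.0, 165: 166.0, 166: 159.0, 167: 140.0, 168: 108.0, 169: 73.0, 170: 52.0, 171: 45.0, 172: 36.0, 17
position: [0.5794, -0.052, 0.0566]
force: [-4.6, -2.8, 2.1]
grasp_force: 2.5
169.0, 165: 166.0, 166: 159.0, 167: 140.0, 168: 109.0, 169: 73.0, 170: 53.0, 171: 44.0, 172: 36.0, 17
```

```bash
python3 -m jog '[{"tx":0.09,"ty":-0.01,"tz":-0.04,"roll":0,"jaw":0},{"tx":0.2,"ty":-0.02,"tz":-0.09,"roll":0,"jaw":0},{"tx":0.36,"ty":-0.04,"tz":-0.16,"roll":0.03,"jaw":0},{"tx":0.3,"ty":-0.04,"tz":-0.5,"roll":0.03,"jaw":0},{"tx":0.5,"ty":-0.04,"tz":-0.8,"roll":0.03,"jaw":0},{"tx":0.5,"ty":-0.04,"tz":-0.8,"roll":0,"jaw":0},{"tx":0.5,"ty":-0.04,"tz":-0.8,"roll":0,"jaw":0},{"tx":0,"ty":0,"tz":0,"roll":0,"jaw":0}]'  | egrep 'pos|force'
python3 - <<'E'
from h import *
c=capture('top'); i=c['img'].astype(float)
def edge(col,r0,r1,ch):  # subpixel crossing of half level between ends
    v=i[r0:r1,col,ch]; h=(v[0]+v[-1])/2; k=np.where((v[:-1]-h)*(v[1:]-h)<=0)[0][0]; return r0+k+(h-v[k])/(v[k+1]-v[k])
cols=np.arange(279,293)
for nm,r0,r1,ch in(('shoulder',171,177,0),('base',178,182,0),('mat',181,185,1)):
    e=np.array([edge(k,r0,r1,ch) for k in cols]); f=np.polyfit(cols-285.5,e,1); print(nm,'row@285.5 %.2f slope %.4f'%(f[1],f[0]),'sd %.2f'%(e-np.polyval(f,cols-285.5)).std())
y=np.radians(.39)
def sq(a,z):
    o=np.array([.6003,.1131]);P=[]
    for yy in(-.155,-.123): P.append([*(o+[a*np.cos(y)-yy*np.sin(y),a*np.sin(y)+yy*np.cos(y)]),z])
    q=proj(c,P); return 'row %.2f slope %.4f'%(q[:,1].mean(),(q[1,1]-q[0,1])/(q[1,0]-q[0,0]))
print('expected if square: shoulder',sq(-.015,.101),'base',sq(-.015,.023),'mat',sq(-.021,.023))
for n in('round_bottle','glue_jar','vertebra','rotary_tool'):print(n,[(np.round(d['point'],1).tolist(),round(d['p'],2)) for d in landmark_of('top',n)])
E
```

```text
position: [0.5439, -0.0483, 0.0764]
force: [-0.8, -0.3, 0.3]
grasp_force: 0.0
shoulder row@285.5 173.53 slope -0.0318 sd 0.05
base row@285.5 179.51 slope 0.0026 sd 0.02
mat row@285.5 182.40 slope 0.0113 sd 0.10
expected if square: shoulder row 174.33 slope 0.0096 base row 180.24 slope 0.0094 mat row 182.42 slope 0.0093
round_bottle [([174.3, 181.1], 0.8)]
glue_jar [([173.4, 232.8], 0.79), ([175.2, 236.1], 0.59)]
vertebra [([262.1, 349.8], 0.52)]
rotary_tool [([173.9, 238.1], 0.3)]
```

Run:
```python
from h import *
s=read_state(); R=s['tcp_rot']; p=s['position']; print(s['time_s'],s['joint_positions'].round(1))
for q in([.562,-.040,.069],[.573,-.040,.0568]): print((R.T@(np.array(q)-p)*100).round(2)); p=np.array(q)
```

```text
44.1 [ -19.4   34.6  119.1   63.7    5.  -160.9]
[-1.04  1.18  1.24]
[-0.48  0.18  1.56]
```

```bash
python3 -m jog '[{"tx":-0.26,"ty":0.29,"tz":0.31,"roll":0,"jaw":0},{"tx":-0.26,"ty":0.29,"tz":0.31,"roll":0,"jaw":0},{"tx":-0.26,"ty":0.29,"tz":0.31,"roll":0,"jaw":0},{"tx":-0.26,"ty":0.29,"tz":0.31,"roll":0,"jaw":0}]' | egrep 'pos|force'
python3 -m jog '[{"tx":-0.1,"ty":0.04,"tz":0.31,"roll":-0.025,"jaw":0},{"tx":-0.1,"ty":0.04,"tz":0.31,"roll":-0.025,"jaw":0},{"tx":-0.1,"ty":0.04,"tz":0.31,"roll":-0.025,"jaw":0},{"tx":-0.1,"ty":0.03,"tz":0.31,"roll":-0.025,"jaw":0},{"tx":-0.1,"ty":0.03,"tz":0.31,"roll":0,"jaw":0},{"tx":0,"ty":0,"tz":0,"roll":0,"jaw":0}]' | egrep 'pos|force'
python3 -m jog '[{"tx":-0.1,"ty":0.01,"tz":0.045,"roll":0,"jaw":0},{"tx":-0.1,"ty":0.01,"tz":0.045,"roll":0,"jaw":0},{"tx":-0.1,"ty":0.01,"tz":0.045,"roll":0,"jaw":0},{"tx":0,"ty":0,"tz":0,"roll":0,"jaw":0}]' | egrep 'pos|force'; python3 st.py; python3 cap.py|head -1|cut -c60-160
```

```text
position: [0.5619, -0.04, 0.0687]
force: [0.2, 0.2, -0.1]
grasp_force: 0.0
position: [0.573, -0.0399, 0.0565]
force: [0.6, 0.7, -0.3]
grasp_force: 0.0
position: [0.5762, -0.04, 0.0571]
force: [0.5, -0.8, -0.2]
grasp_force: 0.0
45.5 [ 0.5762 -0.04    0.0571] [ -17.    37.8  115.2   52.     4.5 -152.7] 
 [[-0.9069, 0.0995, 0.4094], [0.0817, 0.9948, -0.0608], [-0.4134, -0.0217, -0.9103]]
tilt 24.451398819436346 heading -8.452196065657466 y elev -1.2451438522193556
168.0, 165: 165.0, 166: 158.0, 167: 140.0, 168: 109.0, 169: 73.0, 170: 53.0, 171: 45.0, 172: 39.0, 17
```

```bash
python3 -m jog '[{"tx":-0.09,"ty":0.01,"tz":0.04,"roll":0,"jaw":0},{"tx":-0.09,"ty":0.01,"tz":0.04,"roll":0,"jaw":0},{"tx":0,"ty":0,"tz":0,"roll":0,"jaw":0}]' | egrep 'pos|force'
python3 -m jog '[{"tx":-0.07,"ty":0.01,"tz":0.03,"roll":0,"jaw":0},{"tx":0,"ty":0,"tz":0,"roll":0,"jaw":0}]' | egrep 'pos|force'; python3 cap.py|head -1|cut -c60-160
python3 -m jog '[{"tx":-0.05,"ty":0.01,"tz":0.02,"roll":0,"jaw":0},{"tx":0,"ty":0,"tz":0,"roll":0,"jaw":0}]' | egrep 'pos|force'; python3 cap.py|head -1|cut -c60-160
```

```text
position: [0.5781, -0.0399, 0.057]
force: [0.5, -0.2, -0.1]
grasp_force: 0.0
position: [0.5785, -0.0398, 0.0569]
force: [-1.1, 0.1, 0.2]
grasp_force: 0.3
167.0, 165: 165.0, 166: 158.0, 167: 141.0, 168: 109.0, 169: 73.0, 170: 53.0, 171: 45.0, 172: 38.0, 17
position: [0.5788, -0.0397, 0.0568]
force: [-1.7, -0.1, 0.4]
grasp_force: 0.9
167.0, 165: 165.0, 166: 157.0, 167: 140.0, 168: 109.0, 169: 73.0, 170: 53.0, 171: 45.0, 172: 38.0, 17
```

```bash
python3 -m jog '[{"tx":-0.07,"ty":0.01,"tz":0.03,"roll":0,"jaw":0},{"tx":0,"ty":0,"tz":0,"roll":0,"jaw":0}]' | egrep 'pos|force'
python3 -m jog '[{"tx":-0.05,"ty":0.01,"tz":0.02,"roll":0,"jaw":0},{"tx":0,"ty":0,"tz":0,"roll":0,"jaw":0}]' | egrep 'pos|force'; python3 cap.py|head -1|cut -c60-160
```

```text
position: [0.5791, -0.0397, 0.0568]
force: [-4.1, -0.9, 2.1]
grasp_force: 2.1
position: [0.5793, -0.0396, 0.0567]
force: [-6.2, -1.5, 3.0]
grasp_force: 3.0
168.0, 165: 165.0, 166: 157.0, 167: 139.0, 168: 108.0, 169: 73.0, 170: 53.0, 171: 44.0, 172: 37.0, 17
```

```bash
python3 -m jog '[{"tx":0.05,"ty":-0.01,"tz":-0.02,"roll":0,"jaw":0},{"tx":0.1,"ty":-0.01,"tz":-0.05,"roll":0,"jaw":0},{"tx":0.36,"ty":-0.04,"tz":-0.16,"roll":0.03,"jaw":0},{"tx":0.3,"ty":-0.04,"tz":-0.5,"roll":0.03,"jaw":0},{"tx":0.5,"ty":-0.04,"tz":-0.8,"roll":0.03,"jaw":0},{"tx":0.5,"ty":-0.04,"tz":-0.8,"roll":0,"jaw":0},{"tx":0.5,"ty":-0.04,"tz":-0.8,"roll":0,"jaw":0},{"tx":0,"ty":0,"tz":0,"roll":0,"jaw":0}]'  | egrep 'pos|force'
python3 - <<'E'
from h import *
c=capture('top'); i=c['img'].astype(float)
def edge(col,r0,r1,ch):
    v=i[r0:r1,col,ch]; h=(v[0]+v[-1])/2; k=np.where((v[:-1]-h)*(v[1:]-h)<=0)[0][0]; return r0+k+(h-v[k])/(v[k+1]-v[k])
cols=np.arange(279,293)
for nm,r0,r1,ch in(('shoulder',171,177,0),('base',178,182,0),('mat',181,185,1)):
    e=np.array([edge(k,r0,r1,ch) for k in cols]); print(nm,e.round(2).tolist())
E
```

```text
position: [0.546, -0.0365, 0.0767]
force: [-0.5, 0.0, -0.3]
grasp_force: 0.0
shoulder [173.67, 173.62, 173.65, 173.64, 173.64, 173.68, 173.63, 173.58, 173.55, 173.51, 173.38, 173.32, 173.26, 173.32]
base [179.46, 179.51, 179.52, 179.52, 179.51, 179.53, 179.53, 179.51, 179.51, 179.53, 179.49, 179.52, 179.53, 179.51]
mat [183.75, 181.95, 182.17, 182.25, 182.26, 182.27, 182.32, 182.4, 182.49, 182.51, 182.53, 182.52, 182.52, 182.53]
```

```bash
python3 -c "
from rig import *
print(read_state()['time_s'],hand_in())"
```

```text
the job is handed in; nothing more can be done
47.65 None
```

The amber bottle stands upright on the red drip mat, label to the front and touching the rear rail, within about 0.5° of square at its base edge. I handed the job in at 47.7 s. While I was pushing it back it tipped several degrees for a moment and settled upright again. The final state is from camera and force measurements, because my picture views were used up. The last network check found the round bottle, the glue jar and the vertebra about where they started, but did not find the rotary tool, and I saw no contact with any of them.

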